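# Set a seasoning shaker's dial to pour and stand it in the empty tray

### The job

Get the square seasoning shaker ready for use. While it still sits in the leaning rack, turn its dial cap until the window stands fully over the large pour hole beside the pouring lip; then draw the shaker out of the rack and gently stand it upright inside the empty white food tray, which catches the spill, leaving the dial at pour. Leave the other two jars in the rack, and do not disturb the sealed tray or the garlic.

Things in the scene. Friction and masses are not known exactly. Their poses are not given: they have to be found in the camera images.
- rack: fixed stainless rack, 189 mm wide (y), three square pockets in a row, centres 60 mm apart along its y. Origin: under its centre, on the table; front = own -x. Pockets lean 0.44 rad (25 deg) from vertical, mouths towards its -x; 57.5 mm square inside, 48 mm deep in front, 55 mm at the back along the lean; floor centres at x 14, z 27 mm. Shaker and two round jars share them in any order
- shaker: the loose white shaker: square body 54 x 54 mm, 128 mm tall with its dial cap, 0.18 to 0.32 kg. Origin: centre of its underside; z along its axis to the cap. Flat sides up to z 88 mm, collar 48 mm across at 97 to 104 mm, dial disc 46 mm across at 109 to 113 mm, bar grip on it up to 128 mm. Sits flush on its pocket floor, leaning with it, own -x to the rack's front; the pocket keeps it from turning
- dial (a joint): angle of the black dial cap, with one window 60 deg wide. Grows anticlockwise seen from above the cap; stiff (0.05 N m), stays where left; stops at 0 and 2.8. 0: window over the blank part (closed); 1.4: window centred over the pour hole; 2.8: over the small sprinkle holes. Starts between closed and half-way to pour
- dial_bar (a point): point on the dial's axis at half the height of its bar grip, 120.5 mm above the shaker's underside; it turns with the dial. Own z: up along the shaker's axis; own -x: towards the window; own y: along the bar (42 mm long, 11 mm thick, standing 15 mm above the dial disc)
- pour_lip (a point): tip of the grey pouring lip moulded on the collar, on the shaker's own -x side, 27 mm from its axis, 107 mm above its underside. Between the lip and the axis, under the dial, the white insert has the large pour hole, 40 deg wide; seen from above the cap the sprinkle holes (five of 3 mm) lie 1.4 rad anticlockwise of it and the blank part 1.4 rad clockwise
- tray: empty white food tray, loose, very light (18 g). Origin: centre of its underside. 100 mm (x) by 135 mm (y) over the rim, 45 mm high; inside 72 by 108 mm, floor at z = 3 mm. The square shaker stands in it with its sides along the tray's
- green_jar: bystander: round jar with a green cap, 46 mm across, 106 mm tall, loose in a rack pocket; origin: centre of its underside, z to its cap
- brown_jar: bystander: round jar with a dark cap, its top speckled beige, 44 mm across, 96 mm tall, loose in a rack pocket; origin: centre of its underside, z to its cap
- sealed_tray: bystander: full sealed food tray 101 x 142 x 47 mm, loose on the table; origin: centre of its underside
- garlic: bystander: garlic bulb about 50 mm, loose on the table; origin: its underside
There are look-alikes about, which are no part of the job. What is shaped like the tray but red is not meant.

How it is judged:
By the outcome, as a careful person would: the job done as asked, in the order asked, and still so for the second after the job is handed in, with the robot touching nothing.
It also fails if it takes over 59 s, if anything falls off the work surface, if the arm or the gripper's body presses on something with over 40 N, if the wrist force passes 120 N, or if a joint passes its speed limit or range.

### The arm

A 6-joint arm with a two-finger parallel gripper is mounted at the origin on a cart in front of the work surface, level with it; the furniture and walls round the work are solid. World frame = base frame: x ahead of the robot, y to its left, z up, the work surface at z = 0. Lengths are in mm, angles in rad, forces in N, time in s.
With the tool pointing down it reaches from about 350 to 975 mm from the base axis. Payload 7.1 kg.
Tool frame: the origin (TCP) lies midway between the tips of the shut fingers; the grasp point (between the pads) lies 19 mm behind it (ctrl.grip_depth is the distance from the TCP to the grasp point, in mm); z points along the fingers, y is the line along which they close (so a half turn about z gives the same grasp; the last joint's range is limited). The gripper opens to 88 mm and grips with 3 to 60 N. Pads are 20 mm wide; open, the fingers measure 115 mm over their backs; the gripper's body (75 mm by 178 mm) begins 61 mm behind the grasp point.
Start: joints at [-1.325, 0.423, 1.63, -0, 1.089, -0.019], TCP at [163.591, -603.194, 222.675] pointing down, gripper open.
Joint ranges: [-3, 3], [-0.9, 2.11], [0.09, 2.58], [-1.31, 4.45], [0.11, 2.69], [-2.54, 2.54]. Speed limits (rad/s): [2.39, 2.39, 3.01, 3.14, 3.14, 3.14].

### API

Orientations are given as a rotation vector (axis times angle).
In Python, from workcell import ctrl, cams gives the robot as it stands.
- The arm moves only by the tool move_arm, never from a script. Its argument "steps" is a list of rows, each a list of 3 entries, a list of its own where there are three numbers: the shift along the tool's x, y, z in units of 25 mm (1.0 is 25 mm), then the turn about the tool's z in units of 5 degrees (1.0 is 5 degrees), then the closure, from 0 (fully open) to 1 (shut). A call has 1 to 20 rows; each row shifts and turns the commanded pose from where the row before left it, along the tool's axes as they then stand; what a row does not reach is not made up. A row lasts 1/12 s, in which the tool goes at most 41.7 mm and 7.16 degrees, less where a joint would pass 70% of its speed; a pose out of reach is approached as far as the arm can. A call is refused whole if a number of a shift passes 1 or a number of a turn 1, either way. A call with a gripper value outside its range is refused whole. The fingers move at their own pace and stop on an object; the grip force is fixed at half the most. Time passes only in rows, so rows that do not move let the fingers close. It gives the time, the measured TCP pose, the force, the opening and the grip force at its end, in the units of the state.
- ctrl.get_obs(): the state, without advancing time (a new reading comes with each control period).
- cams.get_image(name): name is "scene" or "top" or "wrist"; returns a dict with "image" (480x640x3 uint8, red, green, blue), "camera_matrix" (3x3 intrinsics, pixels), "xyz" and "rotation" of the camera in the world; the wrist camera has in their place "mount" (4x4, takes a point from camera to tool coordinates, whose origin is the TCP and whose axes are the flange's). Camera axes: x right, y down, z forward; pixel columns grow to the right and rows downward; lengths in mm; the calibration is good to about 2 mm. A picture is of the moment at which its call begins: read the wrist's pose just before it. There is no depth.
- ctrl.close_job(): hands the job in; it is judged then, once.
Trained networks look in the newest picture that a camera, given by its name, has taken for a name from the list of things; names that differ only in an ending like _2 or _b are one class to them, and where a whole thing is asked for, a point or a joint stands for the part that bears it (a point fixed in the world has none). Each returns a list of dicts, best first, with "p" (0 to 1); they miss things now and then, are a little off and sometimes report something else, mostly with a low value. They report only what shows in the picture. A call takes as long as a camera call. They do not tell look-alikes from the thing itself.
- cams.boxes_of(camera, thing): "rect" ([centre column, centre row, width, height] in pixels, round what is visible of it).
- cams.cut_out(camera, thing): "pixels" (480x640 bool, what is visible of it) and "rect" ([centre column, centre row, width, height] in pixels, round what is visible of it).
The state is a dict: "t": time; "qpos": joint angles; "qvel": joint speeds; "joint_torque": joint torques, N m; "ee_pos": TCP position; "orientation": TCP orientation; "ft_force": force on the tool from outside, world axes, zero at the start; "moment": the same for the moment, N m; "width": finger opening in mm; "grasp_force": force on a finger pad.
Only numpy, scipy, OpenCV 4.12 (cv2) and the standard library are available. Lean on these libraries where they do the work, as an engineer would, in place of code of your own. Each camera call takes 0.05 s, during which the arm holds its last target. There are 200 camera calls.

## Working session

There is one attempt and no reset: what is moved stays moved. The work goes in short steps, Python scripts to look and compute and a tool call to move; the robot and the scene stay as the last step left them, time stands still between calls to the robot, and variables do not carry over. Pictures are saved under pics/ and viewed, at most 10 in all, crops included, and the job is handed in when it is done.

Besides the shell and the picture viewer there is one more tool, called after "Call:" as a command line: name --argument value ..., lists and objects as JSON in quotes. move_arm: Moves the arm, as the interface text tells. Its arguments: {"type":"object","properties":{"steps":{"type":"array"}},"required":["steps"]}

```bash
mkdir -p pics
cat > h.py <<'E'
import numpy as np, cv2
from workcell import ctrl, cams
from scipy.spatial.transform import Rotation as R
def cam(name):
    o=ctrl.get_obs(); d=cams.get_image(name); K=np.array(d["camera_matrix"])
    if name=="wrist":
        T=np.eye(4);T[:3,:3]=R.from_rotvec(o["orientation"]).as_matrix();T[:3,3]=o["ee_pos"]
        T=T@np.array(d["mount"]);Rc,p=T[:3,:3],T[:3,3]
    else: Rc,p=np.array(d["rotation"]),np.array(d["xyz"])
    return d["image"],K,Rc,p
def ray(K,Rc,u,v): return Rc@np.linalg.solve(K,[u,v,1])
def onz(K,Rc,p,u,v,z): r=ray(K,Rc,u,v); return p+r*(z-p[2])/r[2]
def proj(K,Rc,p,X): c=(np.atleast_2d(X)-p)@Rc; q=c@K.T; return q[:,:2]/q[:,2:]
def save(n,im): cv2.imwrite("pics/"+n,im[:,:,::-1])
E
cat > a.py <<'E'
from h import *
for n in ["scene","top"]:
    im,K,Rc,p=cam(n); save(n+"0.png",im); print(n,p.round(),Rc.round(2).tolist(),K[0,0])
    for t in ["rack","shaker","dial","dial_bar","pour_lip","tray","green_jar","brown_jar","sealed_tray","garlic"]:
        print(t,[(np.round(b["rect"]).tolist(),round(b["p"],2)) for b in cams.boxes_of(n,t)[:3]])
print(ctrl.get_obs())
E
python3 a.py
```

```text
scene [ -127. -1445.   993.] [-2.08, 0.53, -0.31] 561.8099383235218
rack [([286.0, 204.0, 36.0, 45.0], 0.85)]
shaker [([272.0, 178.0, 19.0, 20.0], 0.76)]
dial [([266.0, 173.0, 13.0, 11.0], 0.42)]
dial_bar [([268.0, 173.0, 11.0, 5.0], 0.63)]
pour_lip [([273.0, 180.0, 15.0, 23.0], 0.6)]
tray [([289.0, 270.0, 47.0, 40.0], 0.94), ([361.0, 365.0, 50.0, 50.0], 0.74)]
green_jar [([280.0, 201.0, 21.0, 24.0], 0.85)]
brown_jar [([288.0, 270.0, 44.0, 38.0], 0.64), ([273.0, 187.0, 7.0, 12.0], 0.48)]
sealed_tray [([331.0, 236.0, 51.0, 33.0], 0.81)]
garlic []
top [ 478. -189. 1285.] [-2.21, 2.19, -0.06] 467.04811488190484
rack [([197.0, 211.0, 81.0, 42.0], 0.79)]
shaker [([167.0, 216.0, 32.0, 29.0], 0.8)]
dial [([164.0, 220.0, 18.0, 20.0], 0.76)]
dial_bar [([163.0, 220.0, 20.0, 23.0], 0.67)]
pour_lip [([169.0, 216.0, 34.0, 31.0], 0.98)]
tray [([331.0, 274.0, 54.0, 43.0], 0.92), ([492.0, 280.0, 56.0, 62.0], 0.59)]
green_jar [([216.0, 223.0, 24.0, 32.0], 0.6)]
brown_jar [([196.0, 220.0, 27.0, 32.0], 0.68)]
sealed_tray [([297.0, 196.0, 52.0, 43.0], 0.6)]
garlic [([249.0, 285.0, 20.0, 16.0], 0.53)]
{'t': 1.1, 'qpos': array([-1.32498945e+00,  4.23086198e-01,  1.62987897e+00,  1.04603281e-05,
        1.08858145e+00, -1.90100401e-02]), 'qvel': array([-5.30566499e-04,  1.52688864e-04,  7.74155855e-05, -1.63510489e-03,
       -1.50243173e-04, -5.27139674e-04]), 'joint_torque': array([ 1.16670482e-03, -5.44577801e+01, -2.74047768e+01,  6.45137765e-02,
        1.68475014e-02,  3.78584843e-06]), 'ee_pos': array([ 163.60525222, -603.21034441,  222.69196608]), 'orientation': array([3.11405037e+00, 4.14745584e-01, 2.26467032e-05]), 'ft_force': array([-0.23793354, -0.93250407,  0.21453966]), 'moment': array([ 0.0014799 , -0.03557142, -0.01904272]), 'grasp_force': 0.0, 'width': 87.71722227320714}
```

```bash
ls pics
```

```text
scene0.png
top0.png
```

```bash
sed -i 's/Rc,p=np.array(d\["rotation"\]),np.array(d\["xyz"\])/Rc,p=R.from_rotvec(d["rotation"]).as_matrix(),np.array(d["xyz"])/' h.py
python3 - <<'E'
import cv2,numpy as np
t=cv2.imread("pics/top0.png");s=cv2.imread("pics/scene0.png")
c=cv2.resize(t[150:360,130:550],(800,400),interpolation=cv2.INTER_CUBIC)
d=cv2.resize(s[150:250,220:420],(400,200),interpolation=cv2.INTER_CUBIC)
e=cv2.resize(t[190:240,140:240],(400,200),interpolation=cv2.INTER_CUBIC)
cv2.imwrite("pics/c0.png",np.vstack([c,np.hstack([d,e])]))
E
```

```text
(no output)
```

View pics/c0.png

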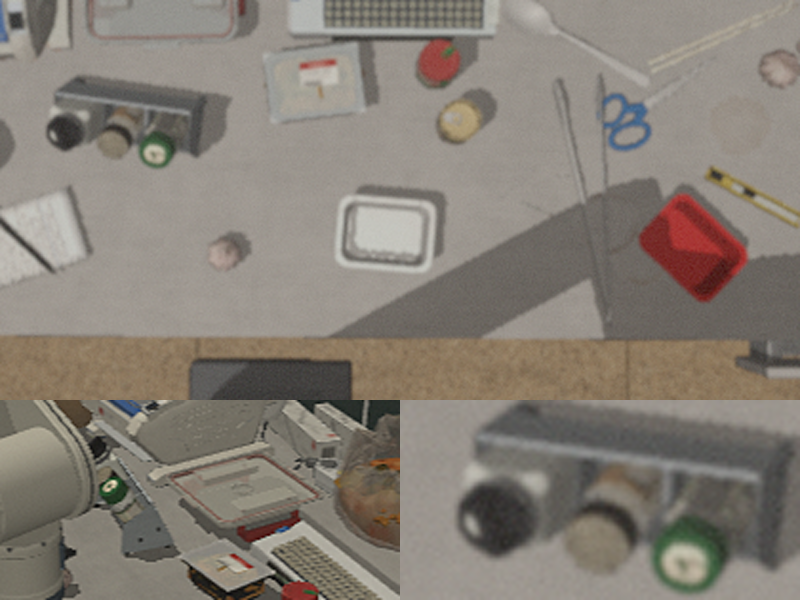

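View pics/scene0.png

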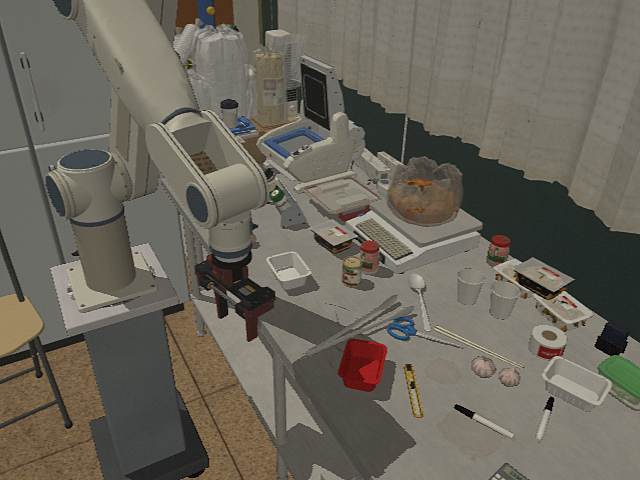

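The shaker with the black dial is the left jar in the rack, at top-view pixel (165,218), with the brown jar at (196,220) and the green at (216,223). The white empty tray is at (331,274). Look-alikes are the red tray at (492,280), a far white tray at scene pixel (575,383), and the second garlic bulbs at the far right.

```bash
cat > b.py <<'E'
from h import *
for n,pts in {"top":dict(rack=(197,211,40),dial=(164,220,125),brown=(195,222,100),green=(215,226,110),tray=(331,274,45),garlic=(249,285,20),sealed=(297,196,47),red=(492,280,45)),"scene":dict(tray=(289,270,45),far=(575,383,45),dial=(266,173,125),green=(274,198,110))}.items():
    im,K,Rc,p=cam(n)
    for k,(u,v,z) in pts.items(): print(n,k,onz(K,Rc,p,u,v,z).round())
im,K,Rc,p=cam("scene")
for u in [(544,383),(610,383)]: print(onz(K,Rc,p,*u,45).round())
d=cams.get_image("wrist"); print(np.array(d["mount"]).round(2).tolist(),np.array(d["camera_matrix"]).round(1).tolist())
E
python3 b.py
```

```text
top rack [625. 133.  40.]
top dial [591. 193. 125.]
top brown [589. 122. 100.]
top green [579.  69. 110.]
top tray [ 460. -226.   45.]
top garlic [428.  -6.  20.]
top sealed [ 666. -134.   47.]
top red [ 447. -653.   45.]
scene tray [ 454. -251.   45.]
scene far [ 830. -945.   45.]
scene dial [595. 212. 125.]
scene green [552.  56. 110.]
[ 768. -912.   45.]
[ 900. -983.   45.]
[[-0.0, -0.96, -0.28, 75.51], [1.0, -0.0, -0.0, -0.22], [0.0, -0.28, 0.96, -160.61], [0.0, 0.0, 0.0, 1.0]] [[339.4, 0.0, 319.2], [0.0, 339.4, 237.1], [0.0, 0.0, 1.0]]
```

Call:
move_arm --steps '[[[0.8,-1,-0.04],0,0],[[0.8,-1,-0.04],0,0],[[0.8,-1,-0.04],0,0],[[0.8,-1,-0.04],0,0],[[0.8,-1,-0.04],0,0],[[0.8,-1,-0.04],0,0],[[0.8,-1,-0.04],0,0],[[0.8,-1,-0.04],0,0],[[0.8,-1,-0.04],0,0],[[0.8,-1,-0.04],0,0],[[0.8,-1,-0.04],0,0],[[0.8,-1,-0.04],0,0],[[0.8,-1,-0.04],0,0],[[0.8,-1,-0.04],0,0],[[0.8,-1,-0.04],0,0],[[0.8,-1,-0.04],0,0],[[0.8,-1,-0.04],0,0],[[0.8,-1,-0.04],0,0],[[0.8,-1,-0.04],0,0],[[0.8,-1,-0.04],0,0]]'

```text
t: 2.97
ee_pos: [419.2, -14.3, 243.0]
orientation: [3.114, 0.415, 0.001]
ft_force: [0.0, -0.4, -0.2]
width: 87.7
grasp_force: 0.0
```

Call:
move_arm --steps '[[[0.75,-0.95,-0.04],0,0.5],[[0.75,-0.95,-0.04],0,0.8],[[0.75,-0.95,-0.04],0,1],[[0.75,-0.95,-0.04],0,1],[[0.75,-0.95,-0.04],0,1],[[0.75,-0.95,-0.04],0,1],[[0,0,0],0,1]]'

```text
t: 3.55
ee_pos: [492.3, 155.0, 249.2]
orientation: [-3.112, -0.419, -0.005]
ft_force: [0.1, -0.7, 1.2]
width: 44.6
grasp_force: 0.0
```

```bash
cat > c.py <<'E'
from h import *
o=ctrl.get_obs();print(o["t"],o["ee_pos"],o["orientation"])
im,K,Rc,p=cam("wrist"); save("w1.png",im); np.savez("w1.npz",K=K,R=Rc,p=p)
for t in ["rack","shaker","dial","dial_bar","pour_lip","green_jar","brown_jar"]:
    print(t,[(np.round(b["rect"]).tolist(),round(b["p"],2)) for b in cams.boxes_of("wrist",t)[:2]])
E
python3 c.py
```

```text
3.55 [492.31397397 154.99369649 249.21870074] [-3.11207183 -0.4188522  -0.0045222 ]
rack [([389.0, 82.0, 203.0, 141.0], 0.55)]
shaker [([316.0, 82.0, 83.0, 98.0], 0.93)]
dial [([305.0, 101.0, 57.0, 66.0], 0.8)]
dial_bar [([305.0, 100.0, 60.0, 64.0], 0.83)]
pour_lip [([316.0, 85.0, 83.0, 97.0], 0.67)]
green_jar [([431.0, 141.0, 59.0, 99.0], 0.96)]
brown_jar [([372.0, 116.0, 57.0, 92.0], 0.88), ([305.0, 101.0, 58.0, 65.0], 0.62)]
```

View pics/w1.png

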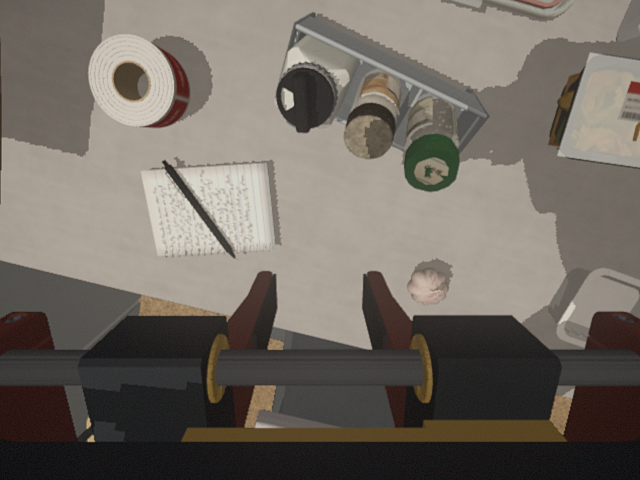

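Wrist view: the dial is at (306,98), window to the left at (288,98), and the bar is roughly vertical in the picture. The brown cap is at (369,137), green at (432,161), and the rack's back edge runs from (312,15) to (488,112). I'll take one close crop to check this choice and pick the points.

Run:
```python
import cv2
i=cv2.imread("pics/w1.png");c=i[5:155,265:495]
c=cv2.resize(c,None,fx=3.4,fy=3.4,interpolation=cv2.INTER_CUBIC);cv2.imwrite("pics/w1c.png",c);print(c.shape)
```

```text
(510, 782, 3)
```

View pics/w1c.png

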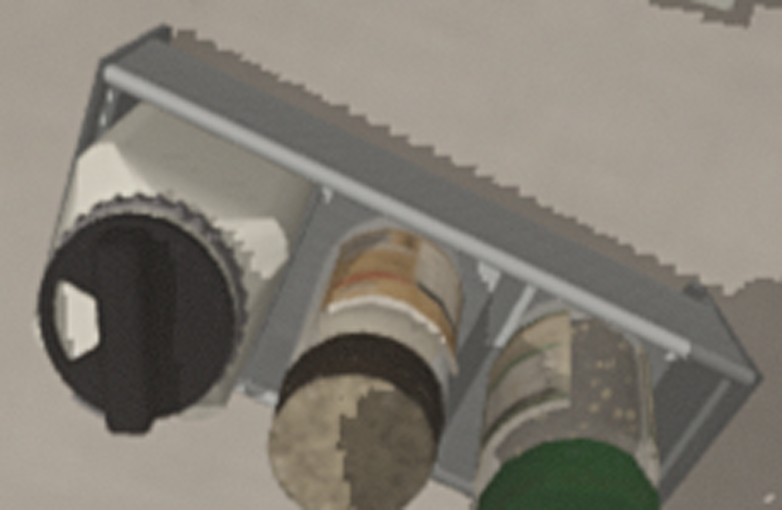

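```bash
cat > fit.py <<'E'
from h import *
from scipy.optimize import least_squares
L=0.44; ax=np.array([-np.sin(L),0,np.cos(L)]); ux=np.array([np.cos(L),0,np.sin(L)])
def rz(y): return R.from_euler("z",y).as_matrix()
def shp(q,h,dx=0,dy=0):  # shaker point -> world
    return np.array([q[0],q[1],0])+rz(q[2])@(np.array([14,60,27])+h*ax+dx*ux+np.array([0,dy,0]))
if __name__=="__main__":
    w=np.load("w1.npz");K,Rc,p=w["K"],w["R"],w["p"]
    f=lambda u,v:np.array([u/3.4+265,v/3.4+5])
    obs=[f(107,72),f(685,350),f(140,315)]
    def mod(q): 
        o=np.array([q[0],q[1],0]);return [o+rz(q[2])@[16.8,94.5,89],o+rz(q[2])@[16.8,-94.5,89],shp(q,113)]
    r=least_squares(lambda q:((proj(K,Rc,p,mod(q))-obs)*[[1,1],[1,1],[1.5,1.5]]).ravel(),[625,133,-.2])
    q=r.x;print(q,(proj(K,Rc,p,mod(q))-obs).round(1).tolist()); np.save("rack.npy",q)
    # window direction
    n=rz(q[2])@ax; C=shp(q,113)
    for uv in [f(78,320),f(128,430),f(123,225)]:
        d=ray(K,Rc,*uv); X=p+d*((C-p)@n)/(d@n); l=rz(q[2]).T@(X-C); print("local u,v",l@ux,l[1],np.degrees(np.arctan2(l[1],l@ux)))
    print("dial centre",C,"collar",shp(q,100))
    # jars
    for nm,y,h,uv in [("brown",0,96,f(352,442)),("green",-60,106,(432,163))]:
        P=np.array([q[0],q[1],0])+rz(q[2])@(np.array([14,y,27])+h*ax)
        X=onz(K,Rc,p,*uv,P[2]); print(nm,rz(q[2]).T@(X-P))
E
python3 fit.py
```

```text
[ 6.19455649e+02  1.33318083e+02 -1.15842910e-01] [[-8.6, -1.0], [20.1, 6.9], [-4.2, -1.1]]
local u,v -6.1514167433784035 9.699954658276978 122.38162970247336
local u,v -26.172917935027872 -9.144640143817133 -160.74093138071865
local u,v 16.96477022512433 6.166769680230695 19.97643146863577
dial centre [592.48828528 196.8609613  129.23693794] collar [597.98838632 196.22094812 117.47516632]
brown [-1.29589729e+01 -1.00491843e+00  1.42108547e-14]
green [-9.93062842e+00  2.26677946e+00  1.42108547e-14]
```

Run:
```python
from fit import *
w=np.load("w1.npz");K,Rc,p=w["K"],w["R"],w["p"]; print(p,Rc.round(3).tolist())
f=lambda u,v:np.array([u/3.4+265,v/3.4+5])
for z in (80,89,98):
    a=onz(K,Rc,p,*f(107,72),z);b=onz(K,Rc,p,*f(685,350),z);d=a-b
    print(z,a.round(),b.round(),np.linalg.norm(d),np.arctan2(-d[0],d[1]))
print(onz(K,Rc,p,*f(140,315),129),onz(K,Rc,p,*f(352,442),114),onz(K,Rc,p,432,163,123))
print(onz(K,Rc,p,*f(757,378),0),onz(K,Rc,p,*f(170,30),0))
```

```text
[564.65053329 174.87843015 410.06161135] [[0.264, -0.928, -0.264], [-0.965, -0.254, -0.07], [-0.002, 0.273, -0.962]]
80 [651. 219.  80.] [628.  54.  80.] 167.33176477169636 -0.13804874973695114
89 [648. 218.  89.] [626.  57.  89.] 162.76902305576388 -0.13804874973695141
98 [646. 217.  98.] [624.  60.  98.] 158.20628133983138 -0.138048749736951
[592.61820246 193.55709241 129.        ] [579.7500791  136.94425515 114.        ] [571.97527449  80.75160639 123.        ]
[640.97081512  -2.34736394   0.        ] [687.79802244 214.07612194   0.        ]
```

Call:
move_arm --steps '[[[0.69,-0.1,0],0,1],[[0.69,-0.1,0],0,1],[[0.69,-0.1,0],0,1],[[0.69,-0.1,0],0,1],[[0.69,-0.1,0],0,1],[[0,0,0],0.94,1],[[0,0,0],0.94,1],[[0,0,0],0.94,1],[[0,0,0],0.94,1],[[0,0,0],0.94,1],[[0,0,0],0,1],[[0,0,0],0,1]]'

```text
t: 4.95
ee_pos: [570.0, 185.1, 248.8]
orientation: [3.133, -0.226, -0.0]
ft_force: [0.1, -0.1, -0.5]
width: 0.4
grasp_force: 0.0
```

```bash
sed -i 's/w1/w2/g' c.py; python3 c.py
python3 - <<'E'
import cv2
i=cv2.imread("pics/w2.png");c=i[80:330,200:520]
cv2.imwrite("pics/w2c.png",cv2.resize(c,None,fx=2.4,fy=2.4,interpolation=cv2.INTER_CUBIC))
E
```

```text
4.95 [570.00706738 185.11341597 248.75801559] [ 3.13348484e+00 -2.25555209e-01 -8.91873668e-06]
rack [([372.0, 149.0, 207.0, 92.0], 0.56), ([626.0, 255.0, 27.0, 77.0], 0.17)]
shaker [([307.0, 188.0, 66.0, 93.0], 0.85), ([432.0, 188.0, 71.0, 93.0], 0.66)]
dial [([305.0, 211.0, 59.0, 54.0], 0.73)]
dial_bar [([308.0, 210.0, 54.0, 48.0], 0.78)]
pour_lip [([306.0, 191.0, 66.0, 95.0], 0.81)]
green_jar [([433.0, 189.0, 72.0, 91.0], 0.78)]
brown_jar [([370.0, 185.0, 52.0, 78.0], 0.64)]
```

View pics/w2c.png

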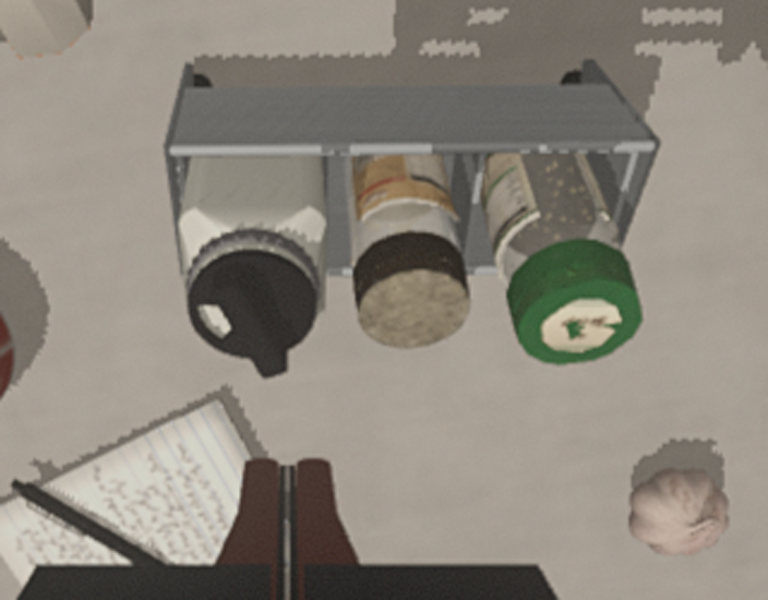

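```bash
cat > fit2.py <<'E'
from fit import *
w1,w2=np.load("w1.npz"),np.load("w2.npz")
f1=lambda u,v:np.array([u/3.4+265,v/3.4+5]); f2=lambda u,v:np.array([u/2.4+200,v/2.4+80])
def tri(o1,o2):
    g=lambda X:np.r_[(proj(w1["K"],w1["R"],w1["p"],X)-o1).ravel(),(proj(w2["K"],w2["R"],w2["p"],X)-o2).ravel()]
    r=least_squares(g,[590,190,120]);return r.x,r.fun.round(1)
print("disc",tri(f1(140,315),f2(252,303)))
print("barL",tri(f1(107,72),f2(170,148)))
K,Rc,p=w2["K"],w2["R"],w2["p"]
obs=[f2(170,148),f2(657,143),f2(252,303)]
def mod(q):
    o=np.array([q[0],q[1],0]);return [o+rz(q[2])@[16.8,94.5,89],o+rz(q[2])@[16.8,-94.5,89],shp(q,113)]
r=least_squares(lambda q:(proj(K,Rc,p,mod(q))-obs).ravel(),[625,133,-.13])
q=r.x;print(q,(proj(K,Rc,p,mod(q))-obs).round(1).tolist());np.save("rack.npy",q)
n=rz(q[2])@ax;C=shp(q,113);print("disc",C,"bar",shp(q,120.5),"collar",shp(q,100))
for nm,h,uv in [("window",113,f2(215,320)),("barend",128,f2(274,374)),("barend_bot",113,f2(272,362))]:
    D=shp(q,h);d=ray(K,Rc,*uv);X=p+d*((D-p)@n)/(d@n);l=rz(q[2]).T@(X-D);print(nm,l@ux,l[1],np.degrees(np.arctan2(l[1],l@ux)))
for nm,y,h,uv in [("brown",0,96,f2(412,305)),("green",-60,106,f2(578,325))]:
    P=np.array([q[0],q[1],0])+rz(q[2])@(np.array([14,y,27])+h*ax);X=onz(K,Rc,p,*uv,P[2]);print(nm,P,rz(q[2]).T@(X-P))
E
python3 fit2.py
```

```text
disc (array([592.81061142, 193.99876853, 126.95155061]), array([-0.4, -0.1,  0.4, -0.1]))
barL (array([649.15120291, 218.79704172,  85.53323877]), array([-0.2, -0. ,  0.2, -0. ]))
[ 6.19629217e+02  1.29780638e+02 -1.33919043e-01] [[-2.8, 0.7], [2.4, 0.5], [0.4, -0.8]]
disc [593.81480667 193.80057408 129.23693794] bar [590.64886388 194.22710702 136.02257542] collar [599.30244083 193.06125032 117.47516632]
window -8.046869227894195 13.751699731952879 120.33422960886998
barend -20.682836392690245 -7.070125520333025 -161.12775610604857
barend_bot -27.829357369131756 -6.075112503810683 -167.68559187116043
brown [592.979797   133.37099177 113.85615967] [-1.21674659e+01  2.13712931e+00  1.42108547e-14]
green [580.7473933   74.47692804 122.9036763 ] [-1.40348191e+01  3.66526491e+00  1.42108547e-14]
```

The crop confirms the choice: the square white body with the black dial at crop (252,303), window at (215,320). The dial needs about +65° to reach pour. I'll bring the closed fingers down beside the low end of the bar and look before pushing.

Call:
move_arm --steps '[[[-0.19,-0.54,0],0,1],[[-0.19,-0.54,0],0,1],[[0,0,0.9],0,1],[[0,0,0.9],0,1],[[0,0,0.9],0,1],[[0,0,0.9],0,1],[[0,0,0.6],0,1],[[0,0,0.4],0,1],[[0,0,0.23],0,1],[[0,0,0],0,1],[[0,0,0],0,1]]'

```text
t: 6.27
ee_pos: [564.9, 214.4, 128.4]
orientation: [-3.133, 0.227, -0.001]
ft_force: [-0.8, -0.4, 0.5]
width: 0.6
grasp_force: 0.0
```

```bash
sed -i 's/w2/w3/g' c.py; python3 c.py
python3 - <<'E'
import cv2
i=cv2.imread("pics/w3.png");c=i[150:390,160:480]
cv2.imwrite("pics/w3c.png",cv2.resize(c,None,fx=2.4,fy=2.4,interpolation=cv2.INTER_CUBIC))
E
```

```text
6.2667 [564.85991722 214.36527913 128.37771786] [-3.13306868e+00  2.27399106e-01 -8.53104510e-04]
rack [([455.0, 142.0, 338.0, 137.0], 0.76)]
shaker [([352.0, 206.0, 105.0, 156.0], 0.84)]
dial [([352.0, 239.0, 92.0, 93.0], 0.61)]
dial_bar [([352.0, 242.0, 92.0, 89.0], 0.7)]
pour_lip [([349.0, 208.0, 105.0, 156.0], 0.86), ([352.0, 240.0, 92.0, 90.0], 0.42)]
green_jar [([553.0, 198.0, 144.0, 144.0], 0.75)]
brown_jar [([447.0, 193.0, 101.0, 125.0], 0.66)]
```

View pics/w3c.png

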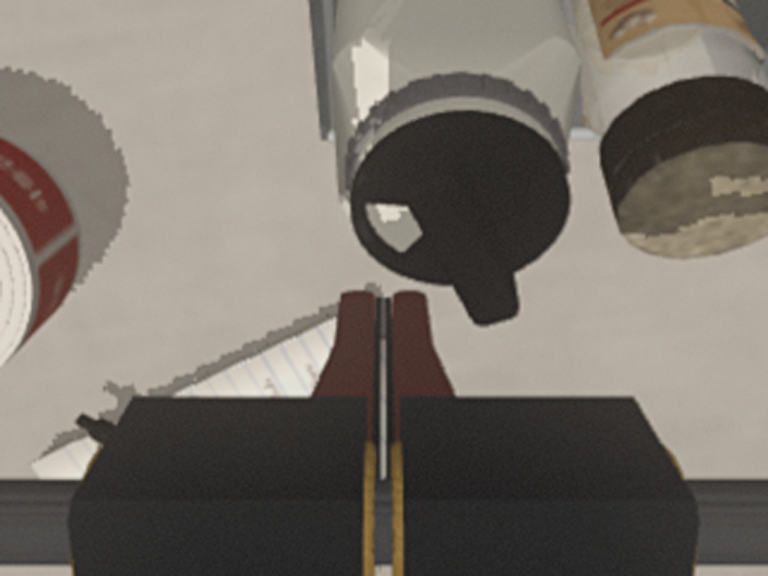

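The fingers (tips at crop row 295, columns 340–428) stand clear to the left of the bar end at (490,320), gap about 8 mm. Now I push the bar round.

Call:
move_arm --steps '[[[0.16,0,0.08],0,1],[[0,0.12,0],0,1],[[0,0.12,0],0,1],[[0,0.12,0],0,1],[[0,0.13,0],0,1],[[0.02,0.12,0],0,1],[[0.03,0.13,0],0,1],[[0.06,0.05,0],0,1],[[0.06,0.04,0],0,1],[[0,0,0],0,1]]'

```text
t: 7.5
ee_pos: [568.0, 192.4, 126.0]
orientation: [-3.133, 0.229, 0.006]
ft_force: [-7.4, 5.4, 6.0]
width: 0.5
grasp_force: 4.2
```

Call:
move_arm --steps '[[[-0.06,0,0],0,1],[[0,-0.1,0],0,1],[[0,-0.08,0],0,1],[[0.06,0,0],0,1],[[0.06,0,0],0,1],[[0,0,0],0,1]]'

```text
t: 8.0
ee_pos: [571.3, 196.5, 126.2]
orientation: [-3.133, 0.229, 0.003]
ft_force: [-6.4, 2.4, 7.1]
width: 0.5
grasp_force: 4.5
```

```bash
sed -i 's/w3/w4/g' c.py; python3 c.py
python3 - <<'E'
import cv2
i=cv2.imread("pics/w4.png");c=i[120:340,210:490]
cv2.imwrite("pics/w4c.png",cv2.resize(c,None,fx=2.4,fy=2.4,interpolation=cv2.INTER_CUBIC))
E
```

```text
8.0 [571.34320243 196.50885305 126.2297036 ] [-3.13305722e+00  2.28558958e-01  2.65791066e-03]
rack [([424.0, 154.0, 337.0, 134.0], 0.91)]
shaker [([326.0, 250.0, 96.0, 81.0], 0.75), ([323.0, 214.0, 105.0, 146.0], 0.57)]
dial [([326.0, 248.0, 98.0, 77.0], 0.92), ([424.0, 154.0, 339.0, 131.0], 0.3)]
dial_bar []
pour_lip [([322.0, 217.0, 104.0, 144.0], 0.9)]
green_jar [([524.0, 215.0, 133.0, 142.0], 0.62)]
brown_jar [([416.0, 209.0, 94.0, 128.0], 0.71)]
```

View pics/w4c.png

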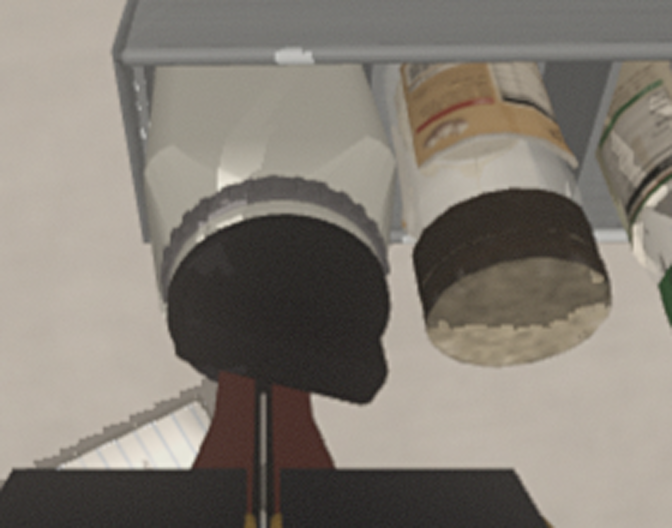

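The bar has turned most of the way; its right end, at crop (375,395), still lags by about 15°. I push nearer that end.

Call:
move_arm --steps '[[[-0.24,0,0],0,1],[[0,0.4,0],0,1],[[0.1,0,0],0,1],[[0.08,0,0],0,1],[[0.06,0,0],0,1],[[0.04,0,0],0,1],[[0,0,0],0,1]]'

```text
t: 8.98
ee_pos: [570.1, 186.2, 126.5]
orientation: [3.133, -0.229, -0.006]
ft_force: [-10.9, 2.1, 13.1]
width: 0.7
grasp_force: 8.3
```

Call:
move_arm --steps '[[[-0.5,0,0],0,1],[[-0.5,0,-0.4],0,1],[[0,0,-0.8],0,0.7],[[0,0,-0.8],0,0.5],[[0,0,0],0,0.43],[[0,0,0],0,0.43]]'

```text
t: 9.48
ee_pos: [548.2, 189.8, 177.0]
orientation: [-3.132, 0.229, -0.005]
ft_force: [0.5, -0.1, -0.4]
width: 23.5
grasp_force: 0.0
```

```bash
sed -i 's/w4/w5/g' c.py; python3 c.py
python3 - <<'E'
import cv2
i=cv2.imread("pics/w5.png");c=i[60:290,210:490]
cv2.imwrite("pics/w5c.png",cv2.resize(c,None,fx=2.5,fy=2.5,interpolation=cv2.INTER_CUBIC))
E
```

```text
9.4833 [548.22856989 189.79419312 176.9611429 ] [-3.1322581   0.22854539 -0.00549588]
rack [([390.0, 127.0, 274.0, 112.0], 0.85), ([521.0, 304.0, 51.0, 45.0], 0.36)]
shaker [([302.0, 167.0, 83.0, 114.0], 0.93)]
dial [([302.0, 194.0, 71.0, 66.0], 0.67)]
dial_bar [([301.0, 194.0, 73.0, 63.0], 0.67)]
pour_lip [([390.0, 125.0, 273.0, 113.0], 0.64), ([300.0, 169.0, 82.0, 110.0], 0.6)]
green_jar [([474.0, 169.0, 98.0, 117.0], 0.64)]
brown_jar [([388.0, 167.0, 73.0, 109.0], 0.82)]
```

View pics/w5c.png

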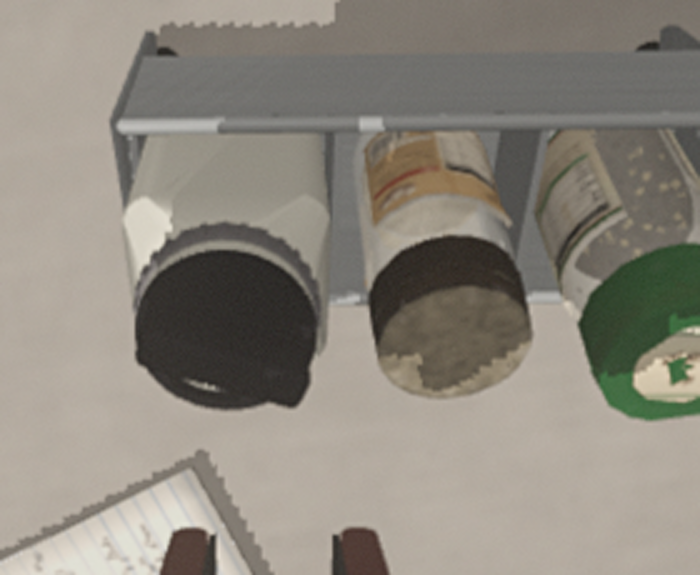

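```bash
cat > ang.py <<'E'
from fit import *
w=np.load("w5.npz");K,Rc,p=w["K"],w["R"],w["p"];q=np.load("rack.npy")
q[:2]+=0
n=rz(q[2])@ax
for nm,h,uv in [("window",113,(205,384)),("winL",113,(182,378)),("winR",113,(225,390)),("R",128,(295,405)),("L",128,(138,358)),("discL",113,(136,325)),("discR",113,(316,335))]:
    D=shp(q,h);d=ray(K,Rc,uv[0]/2.5+210,uv[1]/2.5+60);X=p+d*((D-p)@n)/(d@n);l=rz(q[2]).T@(X-D);print(nm,(l@ux).round(1),l[1].round(1),np.degrees(np.arctan2(l[1],l@ux)).round(1))
i=cv2.imread("pics/w5.png")[60:290,210:490]
g=np.clip(i[70:110,45:135].astype(float)*5-60,0,255).astype(np.uint8)
cv2.imwrite("pics/w5d.png",cv2.resize(g,None,fx=8,fy=8,interpolation=cv2.INTER_CUBIC))
E
python3 ang.py
```

```text
window -16.6 7.7 155.2
winL -14.6 13.5 137.2
winR -18.6 2.6 172.1
R -11.9 -15.3 -127.9
L 2.5 21.1 83.3
discL 1.7 23.4 85.7
discR -1.8 -20.8 -95.0
```

The dial's window centre is at about 158° against 180° needed, and the bar edge agrees with 21° remaining. I push again, a little higher so the tips don't ride on the disc.

Call:
move_arm --steps '[[[0,0,0.6],0,1],[[0,0,0.6],0,1],[[0,0,0.64],0,1],[[0.35,0,0],0,1],[[0.37,0,0],0,1],[[0.1,0,0],0,1],[[0.06,0,0],0,1],[[0.04,0,0],0,1],[[0.04,0,0],0,1],[[0,0,0],0,1]]'

```text
t: 10.72
ee_pos: [568.4, 185.6, 131.1]
orientation: [3.132, -0.228, -0.007]
ft_force: [-11.3, -3.3, 11.3]
width: 0.6
grasp_force: 16.3
```

Call:
move_arm --steps '[[[0,0,0],0,1],[[0.04,0,0],0,1],[[0.04,0,0],0,1],[[0.04,0,0],0,1],[[0,0,0],0,1],[[0,0,0],0,1]]'

```text
t: 11.22
ee_pos: [569.3, 185.1, 131.4]
orientation: [3.131, -0.228, -0.013]
ft_force: [-19.1, -2.9, 20.3]
width: 0.7
grasp_force: 20.3
```

Call:
move_arm --steps '[[[-0.8,0,0],0,1],[[-0.6,0,-0.6],0,1],[[0,0,-1],-1,1],[[0,0,-1],-1,0.9]]'

```text
t: 11.55
ee_pos: [538.0, 191.0, 196.1]
orientation: [3.141, 0.053, -0.001]
ft_force: [0.8, -0.2, 0.7]
width: 4.2
grasp_force: 0.0
```

```bash
sed -i 's/w5/w6/g' c.py; python3 c.py
python3 - <<'E'
from h import *
print(ctrl.get_obs()["qpos"].round(2))
i=cv2.imread("pics/w6.png");c=i[60:260,220:500].astype(float)
c=np.clip(255*(c/255)**.5,0,255).astype(np.uint8)
cv2.imwrite("pics/w6c.png",cv2.resize(c,None,fx=2.8,fy=2.8,interpolation=cv2.INTER_CUBIC))
E
```

```text
11.55 [538.03699946 190.97038186 196.08429991] [ 3.14090199e+00  5.25242452e-02 -1.14339030e-03]
rack [([405.0, 121.0, 252.0, 131.0], 0.67)]
shaker [([322.0, 147.0, 81.0, 117.0], 0.91)]
dial [([316.0, 173.0, 69.0, 70.0], 0.6)]
dial_bar [([316.0, 172.0, 64.0, 66.0], 0.62)]
pour_lip [([320.0, 150.0, 78.0, 110.0], 0.73), ([635.0, 302.0, 10.0, 32.0], 0.26)]
green_jar [([471.0, 178.0, 83.0, 111.0], 0.96), ([406.0, 120.0, 249.0, 128.0], 0.69)]
brown_jar [([397.0, 162.0, 59.0, 101.0], 0.58), ([321.0, 149.0, 84.0, 114.0], 0.24)]
[0.32 0.38 1.77 0.   0.99 1.86]
```

View pics/w6c.png

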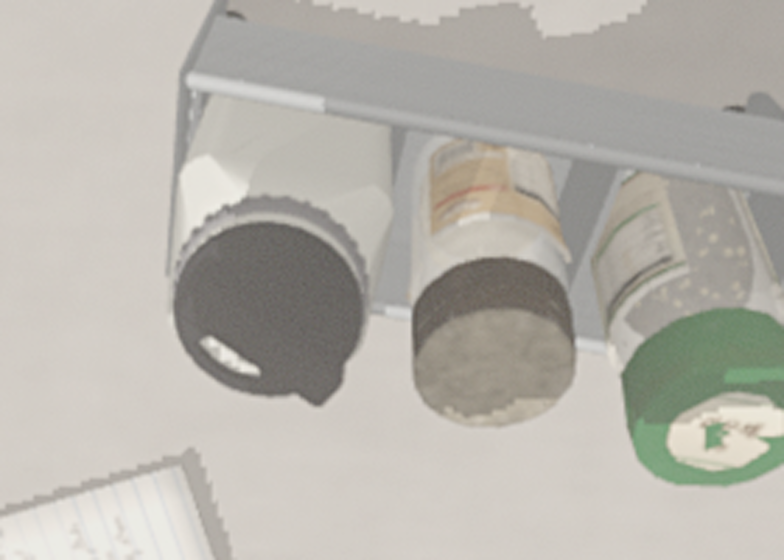

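The window is now at crop (230,357) and the bar's right end at (318,400), so it is still short of pour. I compute the remaining angle and the approach for a gentle pinch on the bar.

```bash
cat > ang2.py <<'E'
from fit import *
w=np.load("w6.npz");K,Rc,p=w["K"],w["R"],w["p"];q=np.load("rack.npy");n=rz(q[2])@ax
for nm,h,uv in [("window",113,(230,357)),("winL",113,(200,340)),("winR",113,(260,375)),("R",128,(303,400)),("Rend",128,(343,376)),("discL",113,(174,300)),("discR",113,(364,310)),("discT",113,(270,222))]:
    D=shp(q,h);d=ray(K,Rc,uv[0]/2.8+220,uv[1]/2.8+60);X=p+d*((D-p)@n)/(d@n);l=rz(q[2]).T@(X-D);print(nm,(l@ux).round(1),l[1].round(1),np.degrees(np.arctan2(l[1],l@ux)).round(1))
E
python3 ang2.py
```

```text
window -15.4 9.0 149.6
winL -12.0 16.8 125.5
winR -19.1 1.0 177.0
R -13.9 -9.7 -144.9
Rend -5.5 -17.6 -107.3
discL -2.2 23.9 95.3
discR 3.7 -20.5 -79.8
discT 21.3 4.4 11.7
```

Call:
move_arm --steps '[[[0,0,0],-1,1],[[0,0,0],-1,1],[[0,0,0],-1,1],[[0,0,0],-1,1],[[0,0,0],-1,1],[[0,0,0],-1,1],[[0,0,0],-1,1],[[0,0,0],-1,1],[[0,0,0],-1,1],[[0,0,0],-1,1],[[0,0,0],-1,1],[[0,0,0],-1,1],[[0,0,0.7],-1,1],[[0,0,0.7],-1,1],[[0,0,0.7],-1,1],[[0,0,0.68],-1,1],[[0,0.4,0],0,1],[[0,0.4,0],0,1],[[0,0,0],0,1]]'

```text
t: 13.53
ee_pos: [561.5, 188.1, 126.1]
orientation: [2.379, 2.05, 0.004]
ft_force: [0.5, 0.3, 0.7]
width: 0.5
grasp_force: 0.0
```

Call:
move_arm --steps '[[[0,0.12,0],0,1],[[0,0.08,0],0,1],[[0,0.06,0],0,1],[[0,0.06,0],0,1],[[0,0,0],0,1]]'

```text
t: 13.95
ee_pos: [566.5, 187.0, 125.9]
orientation: [2.377, 2.054, 0.001]
ft_force: [-3.3, 1.1, 3.0]
width: 0.3
grasp_force: 1.6
```

Call:
move_arm --steps '[[[0,0.06,0],0,1],[[0,0.06,0],0,1],[[0,0.06,0],0,1],[[0,0,0],0,1]]'

```text
t: 14.28
ee_pos: [570.3, 186.0, 125.3]
orientation: [-2.376, -2.054, 0.003]
ft_force: [-6.3, -1.3, 4.2]
width: 0.3
grasp_force: 2.8
```

Call:
move_arm --steps '[[[0,0.05,0],0,1],[[0,0.03,0],0,1],[[0,0,0],0,1],[[0,0,0],0,1]]'

```text
t: 14.62
ee_pos: [570.9, 185.5, 125.2]
orientation: [-2.375, -2.053, 0.006]
ft_force: [-11.1, -0.7, 8.5]
width: 0.1
grasp_force: 5.7
```

Call:
move_arm --steps '[[[0,-0.8,0],0,1],[[0,-0.4,-0.8],0,1],[[0,0,-1],0,1],[[0,0,-0.5],0,1],[[0,0,0],0,1]]'

```text
t: 15.03
ee_pos: [546.0, 191.1, 186.1]
orientation: [2.375, 2.052, 0.01]
ft_force: [1.3, -0.4, 0.1]
width: 0.5
grasp_force: 0.0
```

```bash
cat > d.py <<'E'
from fit import *
import sys
n_=sys.argv[1]
o=ctrl.get_obs();print(o["t"],o["ee_pos"],o["orientation"])
im,K,Rc,p=cam("wrist"); np.savez(n_+".npz",K=K,R=Rc,p=p); save(n_+".png",im)
q=np.load("rack.npy");n=rz(q[2])@ax
# rectified dial-plane view: up=+u, left=+v ; 4 px/mm
def rect(h,s=4,half=30):
    g=np.linspace(half,-half,2*half*s+1);U,V=np.meshgrid(g,g,indexing="ij")
    P=np.array([q[0],q[1],0])+(np.array([14,60,27])+h*ax+U[...,None]*ux+V[...,None]*np.array([0,1.,0]))@rz(q[2]).T
    m=proj(K,Rc,p,P.reshape(-1,3)).reshape(U.shape+(2,)).astype(np.float32)
    return cv2.remap(im,m[...,0],m[...,1],cv2.INTER_CUBIC),U,V
a,U,V=rect(113);b,_,_=rect(128)
rr=np.hypot(U,V-1.2);g=a.min(2)
for r0 in (15,17):
    w=(g>90)&(rr<r0+2)&(rr>r0-6)
    x=np.degrees(np.arctan2(V-1.2,U))%360; print("window px",w.sum(),"ang pct",np.percentile(x[w],[5,50,95]).round(1) if w.sum() else None)
f=lambda t:np.clip(255*(t[:,:,::-1]/255.)**.5,0,255).astype(np.uint8)
cv2.imwrite("pics/"+n_+"r.png",cv2.resize(np.hstack([f(a),f(b)]),(780,390)))
E
python3 d.py w7
```

```text
15.0333 [546.02586272 191.07524178 186.08250791] [2.37452482 2.05225976 0.01037679]
window px 415 ang pct [137.1 146.2 155.8]
window px 638 ang pct [136.5 145.9 155.4]
```

View pics/w7r.png

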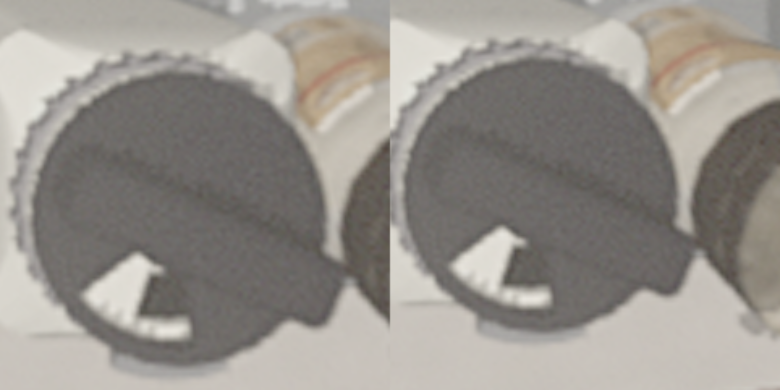

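The rectified dial view shows the window centre about 23° short of straight down, where the lip sits (left panel, window spanning (80,295)–(190,340)). Pushing from the front only tips the shaker back in its pocket, so I push the other bar end from behind, where the pocket's front wall holds it.

Call:
move_arm --steps '[[[0.24,0.9,0],0,1],[[0.24,0.9,0],0,1],[[0.24,0.89,0],0,1],[[0.25,0,0],0,1],[[0,0,0.6],0,1],[[0,0,0.6],0,1],[[0,0,0.5],0,1],[[0,0,0.24],0,1],[[0,0,0],0,1]]'

```text
t: 15.83
ee_pos: [614.9, 205.6, 136.5]
orientation: [2.376, 2.053, 0.006]
ft_force: [-2.0, 1.3, 18.4]
width: 0.7
grasp_force: 10.0
```

Call:
move_arm --steps '[[[0,0,-0.16],0,1],[[0,0,0],0,1]]'

```text
t: 16.0
ee_pos: [613.3, 204.8, 138.5]
orientation: [2.377, 2.054, 0.001]
ft_force: [0.0, -0.1, 0.4]
width: 0.3
grasp_force: 0.3
```

Call:
move_arm --steps '[[[0,-0.12,0],0,1],[[0,-0.08,0],0,1],[[0,-0.06,0],0,1],[[0,-0.06,0],0,1],[[0,0,0],0,1]]'

```text
t: 16.42
ee_pos: [604.6, 205.8, 138.0]
orientation: [-2.376, -2.054, 0.002]
ft_force: [-0.9, 0.2, 2.9]
width: 0.6
grasp_force: 1.7
```

Call:
move_arm --steps '[[[0,-0.06,0],0,1],[[0,-0.06,0],0,1],[[0,0,0],0,1]]'

```text
t: 16.67
ee_pos: [602.7, 206.2, 138.4]
orientation: [2.376, 2.054, 0.001]
ft_force: [2.1, -0.2, 1.8]
width: 0.6
grasp_force: 1.6
```

Contact now (2 N). I push on in small steps.

Call:
move_arm --steps '[[[0,-0.06,0],0,1],[[0,-0.06,0],0,1],[[0,-0.06,0],0,1],[[0,0,0],0,1]]'

```text
t: 17.0
ee_pos: [598.2, 207.3, 138.5]
orientation: [2.377, 2.054, 0.002]
ft_force: [4.1, 2.2, 0.6]
width: 0.6
grasp_force: 1.8
```

Call:
move_arm --steps '[[[0,0.2,-0.4],0,1],[[0,0,-0.8],0,1],[[0,-0.8,-0.7],0,1],[[0,-0.8,0],0,1],[[0,-0.8,0],0,1],[[0,0,0],0,1],[[0,0,0],0,1]]'

```text
t: 17.58
ee_pos: [542.6, 214.7, 186.3]
orientation: [-2.376, -2.055, 0.002]
ft_force: [0.8, -0.5, 0.0]
width: 0.5
grasp_force: 0.0
```

```bash
cat > e.py <<'E'
from fit import *
import sys
q=np.load("rack.npy")
def load(n_):
    w=np.load(n_+".npz");return cv2.imread("pics/"+n_+".png")[:,:,::-1],w["K"],w["R"],w["p"]
def rect(im,K,Rc,p,h=113,s=4,half=30):
    g=np.linspace(half,-half,2*half*s+1);U,V=np.meshgrid(g,g,indexing="ij")
    P=np.array([q[0],q[1],0])+(np.array([14,60,27])+h*ax+U[...,None]*ux+V[...,None]*np.array([0,1.,0]))@rz(q[2]).T
    m=proj(K,Rc,p,P.reshape(-1,3)).reshape(U.shape+(2,)).astype(np.float32)
    return cv2.remap(im,m[...,0],m[...,1],cv2.INTER_CUBIC),U,V
def ana(n_):
    im,K,Rc,p=load(n_);a,U,V=rect(im,K,Rc,p)
    dark=((a.max(2)<70)).astype(np.uint8)
    # close to fill window, keep biggest blob
    d2=cv2.morphologyEx(dark,cv2.MORPH_OPEN,np.ones((9,9)))
    nl,lab,st,ce=cv2.connectedComponentsWithStats(d2)
    cen=lab[140:,:].copy();k=1+np.argmax(st[1:,4]);m=(lab==k).astype(np.uint8)
    c,_=cv2.findContours(m,0,2);c=max(c,key=cv2.contourArea);h=cv2.convexHull(c)
    (x,y),r=cv2.minEnclosingCircle(h)
    print(n_,"blob",st[k],"circle v,u,r",30-x/4,30-y/4,r/4)
    for (cu,cv_) in [(-3,2.3),]:
        rr=np.hypot(U-cu,V-cv_);t=np.degrees(np.arctan2(V-cv_,-(U-cu)))
        w=(a.min(2)>75)&(rr<19)
        l,lb,s2,_=cv2.connectedComponentsWithStats(w.astype(np.uint8))
        for j in range(1,l):
            if s2[j,4]>40: z=lb==j; print("  bright",s2[j,4],"deg from -u toward +v:",np.percentile(t[z],[3,50,97]).round(),"r",np.percentile(rr[z],[3,97]).round(1))
    small=cv2.resize(a.max(2),(40,40),interpolation=cv2.INTER_AREA)
    print("\n".join("".join(" .:-=+*#%@"[min(9,int(v)//20)] for v in r) for r in small[8:]))
if __name__=="__main__":
    n_=sys.argv[1]
    if n_!="w7":
        im,K,Rc,p=cam("wrist");save(n_+".png",im);np.savez(n_+".npz",K=K,R=Rc,p=p);print(ctrl.get_obs()["ee_pos"])
        ana("w7")
    ana(n_)
E
python3 e.py w8
```

```text
[543.62288044 214.79949229 186.25481787]
w7 blob [   21    45   220   181 26777] circle v,u,r -3.865741729736328 -5.375 29.24494171142578
  bright 1444 deg from -u toward +v: [-2. 33. 50.] r [ 9.2 18.8]
@@@@@@%==+*+=::::::::::--=##%#+*+****#**
@@@@@%+=**=:::::::::::::::+*%#++*+**%%**
@@@@#=+**-:::::::::::::::::-#*=***#%%**#
%@@@*+*+::::::::::::::::::::-+++*#%#**##
%@@*=**-:::::::::::::::::::::-++*%#*####
%@%=+*-:::::::::::::::::::::::=*########
%@*+*=:::::::::::::::::::::::::+#######-
%#=++::::::::::::::::::::::::::-######=.
%#=*=:::::::::::::::::::::::::::+####+:.
%#=*::::::::::::::::::::::::::::=###*::.
#=++:::::::::::.:::::::::::::::::*##-.:.
#+*=::::::::::::::::..:::::::::::+#+:...
%++-::::::::::::::::...::::::::::+#=.:..
#=*-::::::::::::::::::...::::::::=#-....
#++-::::::::::::::::::::....:::::=*:..::
%*+-::::::::::::::::::::::....:::=+:..:.
%*+-:::::::::::::::::::::::::....=+...:.
%#+=:::::::::::::::::::::::::::..=*:..:.
%@%=::::::::-*#-::::::::::::::::.:=:....
@@%=-::::::=%@@#=:::::::::::::::::::.::.
@@@*=:::::+@@@@-::::::::::::::::::::::::
@@@@*-::-#@@@@#::::::::::::::::::::+
[... 1322 characters left out ...]
:..
+=*-::::::::::::.....................:..
+=*-:::::::::::::::.....................
#=*-:::::::::::::::::::::...............
*=+-:::::::::::::::::::::::............:
%=+-:::::::::::::::::::::::............:
@#+=::::::::::::::::::::::.............-
@%=+::::::::::::::::::::::.............-
@%++-::::::::::::::::::::..............-
@@%+=::::::::-+::::::::................:
%%@#+-::::::-%+....-*:.................-
%%%%#=::::::#@-....:*=.........---::--.:
%%%%%#=::::+@*:::::-++:.......-+++++++-.
%%%%%%*=:::*@%##*###%#-......:=++++++++=
########+:::-#%#%@@%%+-.....-+++++++++++
#########*-::::--=-:::....:=++++++++++++
#########%+-::::::::::..-==+++++++++++++
##########*=+=-::::::::+##++++++++++++++
```

The printed dial view shows the dark pour hole inside the window with an even white strip on both sides (cols 12–13 and 19–21), so the dial is at pour. Next I turn back, open the fingers to about 54 mm, and go above the collar.

Call:
move_arm --steps '[[[0,0,0],1,0.38],[[0,0,0],1,0.38],[[0,0,0],1,0.38],[[0,0,0],1,0.38],[[0,0,0],1,0.38],[[0,0,0],1,0.38],[[0,0,0],1,0.38],[[0,0,0],1,0.38],[[0,0,0],1,0.38],[[0,0,0],1,0.38],[[0,0,0],1,0.38],[[0,0,0],1,0.38],[[0,0,0],1,0.38],[[0,0,0],1,0.38],[[0,0,0],1,0.38],[[0,0,0],1,0.38],[[0,0,0],1,0.38],[[0,0,0],0.8,0.38],[[0,0,0],0,0.38]]'

```text
t: 19.22
ee_pos: [544.4, 214.6, 185.7]
orientation: [3.135, -0.205, -0.001]
ft_force: [0.1, 0.5, 0.2]
width: 54.5
grasp_force: 0.0
```

```bash
sed 's/ana("w7")/pass/' e.py > e2.py; python3 e2.py w9
python3 - <<'E'
from h import *
o=ctrl.get_obs();print(o["ee_pos"],o["orientation"],o["width"])
for t in ["dial","shaker","brown_jar"]: print(t,[(np.round(b["rect"]).tolist(),round(b["p"],2)) for b in cams.boxes_of("wrist",t)[:2]])
E
```

```text
[544.31344727 214.59562945 185.71295671]
w9 blob [   23    60   182   177 26337] circle v,u,r -0.1641845703125 -9.380485534667969 25.559724807739258
  bright 152 deg from -u toward +v: [-178.  154.  178.] r [18.4 19. ]
*=+*####+-===++**###**+===-=*###*+++*###
*=+*###====+*##*******##*====+##*+++*###
*=+*##+-==*#*+--::::::-=***=-=##*++++###
*=+*#*==+**=-::::::::::::-**==+**++++###
*=+**=-+**-::::::::::::::::=*=-+*++++*#+
*=+**==*+:::::::::::::::::::-+==*++++*%-
*=++==++:::::::::::::::::::::-+=+++++*%-
**++=++:::::::::::::::::::::::===+**%%%-
##++=+:::::::::::::::::::::::::==+*#%%%-
%%+===::::::::::::::::::::::::::=*%%%%%+
%%+==:::::::::::::::::::::::::::-*%%%%%#
%%+=-::::::::::::::::::::::::::::+%%%%%%
%%+=:::::::::::::::::::::::::::::*%%%%%%
%%*=:::::::::::::::::::::::::::::+%%%%%%
%%+=:::::::::::::::::::::::::::::=%%%%%%
%%*=:::::::::::::::::::::::::::::=%%%%%%
%%*=:::::::::::::::::::::::::::::-%%%%%%
%%%+:::::::::::::::::::::::::::::-%%%%%%
%%@#:::::::::::::::::::::::::::::-%%%%%%
%%%%:::::::::::::::::::::::::::::=%%%%%%
%%%%-::::::::::::::::::::::::::::=%%%%%%
%%%%=::::::::::::::::::::::::::::-%%%%%%
%%%@+:::::::::::::::::::::::::::::#%%%%%
%%%@+:::::::::::::::::::::::::::::*%%%%%
%%%@+:::::::::::::::::::::::::::::*%%%%%
%%%@#:::::::::::::::::::::::::::::*%%%%%
%%%%%+=-::::::::::::::::::::::::::#%%%%%
%%%%%%%#-::::::::::::::::::::::::-%%%%%%
%%%%%%%@#=:::::::::::::::::::::::=%%%%%%
%%%%%%%%@%+-:::::::::::::-=++=---*%%%%%%
%%%%%%%%%%%#+-:::::::::-=#%%%%%#%%%%%%%%
%%%%%%%%%%%%%%#*=====+*#%%%%%%%%%%%%%%%%
[544.31344727 214.59562945 185.71295671] [ 3.13507413e+00 -1.99466283e-01 -5.51940319e-04] 54.31531394818514
dial [([339.0, 188.0, 72.0, 58.0], 0.82)]
shaker []
brown_jar [([416.0, 158.0, 79.0, 106.0], 0.65)]
```

Call:
move_arm --steps '[[[0.7,0.16,0],0,0.38],[[0.7,0.16,0],0,0.38],[[0.71,0.17,0],0,0.38],[[0,0,0.8],0,0.38],[[0,0,0.8],0,0.38],[[0,0,0.6],0,0.38],[[0,0,0.4],0,0.38],[[0,0,0.2],0,0.38],[[0,0,0],0,0.38]]'

```text
t: 20.17
ee_pos: [593.7, 195.8, 114.9]
orientation: [3.135, -0.2, -0.003]
ft_force: [-0.6, -0.5, -0.6]
width: 54.8
grasp_force: 0.0
```

Call:
move_arm --steps '[[[0,0,0.1],0,0.38],[[0,0,0.06],0,0.38],[[0,0,0],0,0.6],[[0,0,0],0,0.7],[[0,0,0],0,0.7],[[0,0,0],0,0.7]]'

```text
t: 20.67
ee_pos: [594.6, 196.0, 112.5]
orientation: [-3.135, 0.201, -0.001]
ft_force: [-0.6, -1.1, 2.2]
width: 47.2
grasp_force: 30.0
```

Call:
move_arm --steps '[[[-0.08,0,-0.18],0,0.7],[[-0.08,0,-0.18],0,0.7],[[-0.08,0,-0.18],0,0.7],[[-0.08,0,-0.18],0,0.7],[[-0.09,0,-0.18],0,0.7],[[-0.09,0,-0.18],0,0.7]]'

```text
t: 21.17
ee_pos: [581.4, 197.6, 139.4]
orientation: [3.135, -0.201, -0.001]
ft_force: [0.0, -0.2, -2.1]
width: 47.3
grasp_force: 30.0
```

Call:
move_arm --steps '[[[-0.09,0,-0.19],0,0.7],[[-0.09,0,-0.19],0,0.7],[[-0.09,0,-0.19],0,0.7],[[-0.09,0,-0.19],0,0.7],[[-0.09,0,-0.19],0,0.7],[[-0.09,0,-0.19],0,0.7],[[-0.09,0,-0.19],0,0.7],[[-0.09,0,-0.19],0,0.7],[[-0.09,0,-0.19],0,0.7],[[-0.09,0,-0.19],0,0.7],[[0,0,-0.3],0,0.7],[[0,0,-0.3],0,0.7],[[0,0,0],0,0.7]]'

```text
t: 22.25
ee_pos: [560.6, 200.8, 203.4]
orientation: [-3.134, 0.201, -0.004]
ft_force: [1.3, 0.1, -2.7]
width: 47.2
grasp_force: 30.0
```

```bash
cat > g.py <<'E'
from h import *
import sys
o=ctrl.get_obs();print(o["t"],o["ee_pos"].round(1),o["orientation"].round(3),o["ft_force"].round(1),o["moment"].round(3),o["width"])
for c in ["scene","top"]:
    im,K,Rc,p=cam(c);save(sys.argv[1]+c+".png",im)
    for t in ["shaker","dial","tray","brown_jar","green_jar"]: print(c,t,[(np.round(b["rect"]).tolist(),round(b["p"],2)) for b in cams.boxes_of(c,t)[:2]])
    for b in cams.cut_out(c,"tray")[:1]:
        r=cv2.minAreaRect(np.argwhere(b["pixels"])[:,::-1].astype(np.float32));print("tray rect",r,b["p"])
        bx=np.array([onz(K,Rc,p,u,v,45) for u,v in cv2.boxPoints(r)]);print(bx.round(1).tolist(),bx.mean(0).round(1))
E
python3 g.py g1
```

```text
22.25 [560.6 200.8 203.4] [-3.134  0.201 -0.004] [ 1.3  0.1 -2.7] [ 0.082  0.047 -0.024] 47.17171708628593
scene shaker [([262.0, 163.0, 27.0, 36.0], 0.75)]
scene dial [([252.0, 152.0, 8.0, 9.0], 0.63)]
scene tray [([288.0, 270.0, 44.0, 41.0], 0.98), ([363.0, 366.0, 52.0, 54.0], 0.8)]
scene brown_jar [([270.0, 187.0, 7.0, 8.0], 0.47)]
scene green_jar [([280.0, 199.0, 22.0, 20.0], 0.59)]
tray rect ((289.2000427246094, 268.9000244140625), (41.14365005493164, 34.435447692871094), 63.43495178222656) 0.8
[[416.1, -163.3, 45.0], [535.9, -130.3, 45.0], [494.7, -325.6, 45.0], [387.2, -348.1, 45.0]] [ 458.5 -241.8   45. ]
top shaker [([158.0, 219.0, 37.0, 30.0], 0.51), ([216.0, 223.0, 24.0, 30.0], 0.29)]
top dial []
top tray [([495.0, 281.0, 59.0, 57.0], 0.8), ([333.0, 275.0, 55.0, 43.0], 0.69)]
top brown_jar [([193.0, 222.0, 26.0, 29.0], 0.65), ([332.0, 277.0, 56.0, 43.0], 0.27)]
top green_jar [([216.0, 222.0, 26.0, 30.0], 0.81)]
tray rect ((493.6528015136719, 279.73699951171875), (51.02200698852539, 37.935935974121094), 43.15238952636719) 0.88
[[457.0, -573.8, 45.0], [531.1, -643.3, 45.0], [439.4, -741.3, 45.0], [365.8, -671.7, 45.0]] [ 448.3 -657.5   45. ]
```

```bash
cat > tilt.py <<'E'
from h import *
from scipy.optimize import least_squares
import sys
o=ctrl.get_obs();im,K,Rc,p=cam("wrist");save(sys.argv[1]+".png",im)
Rt=R.from_rotvec(o["orientation"]).as_matrix();tp=np.array(o["ee_pos"])
for t in ["dial","shaker"]: print(t,[(np.round(b["rect"],1).tolist(),round(b["p"],2)) for b in cams.boxes_of("wrist",t)[:2]])
a=np.linspace(0,2*np.pi,60)
def sil(L,e,pts):  # tool frame: x fwd, y, z down ; pivot at collar
    axs=np.array([-np.sin(L),0,-np.cos(L)]);u=np.array([np.cos(L),0,-np.sin(L)]);v=np.array([0,1.,0])
    P=np.array([e,0,-3.])+pts[:,0:1]*u+pts[:,1:2]*v+(pts[:,2:]-100)*axs
    return proj(K,Rc,p,tp+P@Rt.T)
disc=np.c_[23*np.cos(a),23*np.sin(a),np.full(60,113.)]
bar=np.array([[x,y,128.] for x in(-5.5,5.5) for y in(-21,21)])
for L in (.54,.44,.3,.2,.1,0):
    q=sil(L,0,np.r_[disc,bar]);lo,hi=q.min(0),q.max(0);b=sil(L,0,np.array([[27*sx,27*sy,h] for sx in(1,-1) for sy in(1,-1) for h in(0,88.)]))
    print(L,"dial box",((lo+hi)/2).round(1),(hi-lo).round(1),"body rows",b.min(0).round(),b.max(0).round())
g=im.max(2)
small=cv2.resize(g[60:460,200:440],(80,66),interpolation=cv2.INTER_AREA)
print("\n".join("%3d "%(60+i*6.06)+"".join(" .:-=+*#%@"[min(9,int(x)//22)] for x in r) for i,r in enumerate(small)))
E
python3 tilt.py t1
```

```text
dial [([319.6, 317.1, 96.0, 62.7], 0.72)]
shaker [([320.6, 248.6, 107.5, 198.3], 0.57)]
0.54 dial box [319.9 320.7] [96.  62.1] body rows [263. 141.] [377. 302.]
0.44 dial box [319.9 316.8] [96.5 66.4] body rows [264. 152.] [376. 307.]
0.3 dial box [320.  310.8] [97.7 70.8] body rows [265. 169.] [375. 314.]
0.2 dial box [320.  308.2] [98.3 76.7] body rows [266. 181.] [374. 319.]
0.1 dial box [320.  306.3] [98.8 83. ] body rows [267. 193.] [373. 324.]
0 dial box [320.  304.3] [99.1 88.5] body rows [268. 205.] [372. 329.]
 60 #%%###########%%%%%%%%%%%%%%%%%%%%%%%%%%%%%%%%%%%%%*+++********+++++++++++++++++
 66 #%#########%%%%%%%%%%%%%%%%%%%%%%%%%%%%%%%%%%%%%%%%*******++++++++++++++++++++++
 72 %%%%%%%%%%%%%%%%%%%%%%%%%%%%%%%%%%%%%%%%%%%%%%%%%%%******++++++++++++*++++++++++
 78 %%%%%%%%%%%%%%%%%%%%%%%%%%%%%%%%%%%%%%%%%%%%%%%%%%%**++++++++*++++++++++++++++++
 84 %%%%%%%%%%%%%%%%%%%%%%%%%%%%#**++******************++++++*++++++++++++++++++++++
 90 %%%%%%%%%%%%%%%%%%%%%%%%%%%%*=--+******+******+++++++++++*++++++++++++++++++++++
 96 %%%%%%%%%%%%%%%%%%%%%%%%%%%%=+++++++++++++++++++++++++++++++
[... 4335 characters left out ...]
===---::::..........
411 ..........::::+###=:-#######*#=-=######*=*#########**#######===----:::..........
417 ..........:::-####*=-:*#####*--*########+=##########*#######+===---:::......:---
423 :::::::::::--=*****+---****+--***********=+***+==***+********====----:::::::-===
429 ================================================================================
435 ================================================================================
441 ................................................................................
447 ................................................................................
453 ................................................................................
```

The shaker is out and still leans about 0.45 rad in the grip. I use the fixed rack's front lip to swing its foot forward: back off, lower, then draw toward the lip.

Call:
move_arm --steps '[[[-0.6,-0.1,0],0,0.7],[[-0.6,-0.1,0],0,0.7],[[-0.6,-0.1,0],0,0.7],[[0,0,0.7],0,0.7],[[0,0,0.7],0,0.7],[[0,0,0.7],0,0.7],[[0,0,0.7],0,0.7],[[0,0,0.4],0,0.7],[[0,0,0],0,0.7]]'

```text
t: 23.85
ee_pos: [514.5, 213.1, 119.4]
orientation: [3.134, -0.201, -0.006]
ft_force: [-2.0, -0.3, -1.8]
width: 47.1
grasp_force: 30.0
```

Call:
move_arm --steps '[[[0.3,0,0],0,0.7],[[0.2,0,0],0,0.7],[[0.2,0,0],0,0.7],[[0.2,0,0],0,0.7],[[0,0,0],0,0.7]]'

```text
t: 24.27
ee_pos: [539.9, 210.8, 122.2]
orientation: [-3.134, 0.201, -0.004]
ft_force: [-0.4, -0.3, -3.1]
width: 47.2
grasp_force: 30.0
```

Call:
move_arm --steps '[[[0.2,0,0],0,0.7],[[0.2,0,0],0,0.7],[[0.2,0,0],0,0.7],[[0,0,0],0,0.7]]'

```text
t: 24.6
ee_pos: [554.4, 208.8, 121.6]
orientation: [-3.135, 0.201, -0.002]
ft_force: [-1.4, 0.3, -3.4]
width: 47.3
grasp_force: 30.0
```

```bash
python3 tilt.py t2 | head -8
```

```text
dial [([319.8, 314.3, 95.8, 75.0], 0.69)]
shaker [([320.3, 272.8, 103.6, 151.1], 0.73)]
0.54 dial box [319.9 320.7] [96.  62.1] body rows [263. 141.] [377. 302.]
0.44 dial box [319.9 316.8] [96.5 66.4] body rows [264. 152.] [376. 307.]
0.3 dial box [319.9 310.8] [97.7 70.8] body rows [265. 169.] [375. 314.]
0.2 dial box [320.  308.2] [98.3 76.7] body rows [266. 181.] [374. 319.]
0.1 dial box [320.  306.3] [98.8 83. ] body rows [267. 193.] [373. 324.]
0 dial box [319.9 304.3] [99.1 88.5] body rows [268. 205.] [372. 328.]
```

Call:
move_arm --steps '[[[0.15,0,0],0,0.7],[[0.1,0,0],0,0.7],[[0,0,0],0,0.7],[[0,0,0],0,0.7]]'

```text
t: 25.08
ee_pos: [559.3, 208.0, 121.4]
orientation: [3.135, -0.201, -0.0]
ft_force: [-0.2, -0.3, -2.4]
width: 47.2
grasp_force: 30.0
```

```bash
python3 tilt.py t3 | sed -n '1,2p'
```

```text
dial [([321.4, 311.4, 92.8, 75.2], 0.95)]
shaker [([317.9, 274.1, 102.1, 142.2], 0.63)]
```

Upright within a few degrees. Now I locate the tray accurately in the top view.

```bash
cat > tr.py <<'E'
from h import *
im,K,Rc,p=cam("top");save("top2.png",im)
for b in cams.cut_out("top","tray"):
    if abs(b["rect"][0]-331)<15:
        m=b["pixels"].astype(np.uint8);print(b["p"],m.sum())
        r=cv2.minAreaRect(np.argwhere(m)[:,::-1].astype(np.float32))
        bx=np.array([onz(K,Rc,p,u,v,43) for u,v in cv2.boxPoints(r)]);print("net",bx.round(0).tolist(),bx.mean(0).round(1))
g=im.min(2);win=np.zeros_like(g);win[245:305,295:370]=1
for th in (175,190,205):
    m=((g>th)&(win>0)).astype(np.uint8);l,lb,s,_=cv2.connectedComponentsWithStats(m);k=1+np.argmax(s[1:,4])
    c=cv2.convexHull(np.argwhere(lb==k)[:,::-1].astype(np.float32));r=cv2.minAreaRect(c);bx=np.array([onz(K,Rc,p,u,v,43) for u,v in cv2.boxPoints(r)])
    e=bx[1]-bx[0];f=bx[2]-bx[1];L,W=(e,f) if np.linalg.norm(e)>np.linalg.norm(f) else (f,e)
    print(th,s[k],bx.mean(0).round(1),np.linalg.norm(L).round(),np.linalg.norm(W).round(),"yaw",np.arctan(-L[0]/L[1]).round(3))
small=g[245:305,295:370]
print("\n".join("".join(" .:-=+*#%@"[min(9,int(x)//26)] for x in r) for r in small[::2]))
E
python3 tr.py
```

```text
0.88 1832
net [[419.0, -157.0, 43.0], [517.0, -165.0, 43.0], [507.0, -300.0, 43.0], [409.0, -292.0, 43.0]] [ 463.1 -228.3   43. ]
175 [324 261  27  22 482] [ 466.4 -242.1   43. ] 69.0 56.0 yaw 0.009
190 [325 262  25  21 352] [ 467.4 -243.6   43. ] 62.0 52.0 yaw -0.096Traceback (most recent call last):
  File "tr.py", line 10, in <module>
    m=((g>th)&(win>0)).astype(np.uint8);l,lb,s,_=cv2.connectedComponentsWithStats(m);k=1+np.argmax(s[1:,4])
                                                                                         ~~~~~~~~~^^^^^^^^^
    return _wrapfunc(a, 'argmax', axis=axis, out=out, **kwds)
    return bound(*args, **kwds)
ValueError: attempt to get argmax of an empty sequence
```

Call:
move_arm --steps '[[[-0.5,0,-0.3],0,0.7],[[-0.5,0,-0.6],0,0.7],[[0,0,-0.9],0,0.7],[[0,0,-0.9],0,0.7],[[0,0,-0.8],0,0.7],[[0,0,-0.5],0,0.7]]'

```text
t: 25.83
ee_pos: [534.8, 211.8, 224.5]
orientation: [-3.134, 0.2, -0.006]
ft_force: [0.5, 0.1, -2.2]
width: 47.4
grasp_force: 30.0
```

Call:
move_arm --steps '[[[0,0.4,0],0,0.7],[[0,0.7,0],0,0.7],[[-0.04,0.97,0],0,0.7],[[-0.04,0.97,0],0,0.7],[[-0.04,0.97,0],0,0.7],[[-0.04,0.97,0],0,0.7],[[-0.04,0.97,0],0,0.7],[[-0.04,0.97,0],0,0.7],[[-0.04,0.97,0],0,0.7],[[-0.04,0.97,0],0,0.7],[[-0.04,0.97,0],0,0.7],[[-0.04,0.97,0],0,0.7],[[-0.04,0.97,0],0,0.7],[[-0.04,0.97,0],0,0.7],[[-0.04,0.97,0],0,0.7],[[0,0.97,0],0,0.7],[[0,0.97,0],0,0.7],[[0,0.7,0],0,0.7],[[0,0.4,0],-0.62,0.7],[[0,0,0],0,0.7]]'

```text
t: 27.5
ee_pos: [466.8, -204.1, 220.8]
orientation: [3.139, -0.116, -0.001]
ft_force: [0.1, 0.1, -2.6]
width: 46.9
grasp_force: 30.0
```

```bash
sed 's/^g=im.*//;/^win/,$d' tr.py | sed '/^for th/,$d' > tr2.py; python3 tr2.py; python3 tilt.py t4 | sed -n '1,2p;9,75p'; python3 -c "
from h import *
o=ctrl.get_obs();print(o['t'],o['ee_pos'],o['orientation'],o['ft_force'])"
```

```text
dial [([320.6, 313.2, 94.5, 74.5], 0.66)]
shaker [([319.3, 272.0, 99.6, 155.4], 0.68), ([320.8, 312.8, 95.3, 75.7], 0.39)]
 60 %%%%%%%%%%%%%%%%%%%%%%%%%%%%%%%%%%%%%%%%%%%%%%%%%%%%%%%*+++++++++++++=-=++=-:--=
 66 %%%%%%%%%%%%%%%%%%%%%%%%%%%%%%#%%%%%%%%%%%%%%%%%%%%%%%%*++++++++++++++--=====---
 72 %%%%%%%%%%%%%%%%%%%%%%%%%%%%%%%%%%%%%%%%%%%%%%%%%%%%%%%*+++++++++++++++=--======
 78 %%%%%%%%%%%%%%%%%%%%%%%%%%%%%%%%%%%%%%%%%%%%%%%%%%%%%%%*+++++++++++++++++++====+
 84 %%%%%%%%%%%%%%%%%%%%%%%%%%%%%%%%%%%%%%%%%%%%%%%%%%%%%%%*++++++++++++++++++++++++
 90 %%%%%%%%%%%%%%%%%%%%%%%%%%%%%%%%%%%%%%%%%%%%%%%%%%%%%%#***++++++++++++++++++++++
 96 %%%%%%%%%%%%%%%%%%%%%%%%%%%%%%%%%%%%%%%%%%%%%%%%%%%%%%#+++++++++++++++++++++**++
102 %%%%%%%%%%%%%%%%%%%%%%%%%%%%%%%%%%%%%%%%%%%%%%%%%%%%%%#**+++*++++++++++++++***++
108 %%%%%%%%%%%%%%%%%%%%%%%%%%%%%%%%%%%%%%%%%%%%%%%%%%%%%%%+++++++*+++++++++++++++++
114 %%%%%%%%%%%%%%%%%%%%%%%%%%%%%%%%%%%%%%%%%%%%%%%%%%%%%%#++++++++*++++++++++++++++
120 %%%%%%%%%%%%%%%%%%%%%%%%%%%%%%%%%%%%%%%%%%%%%%%%%%%#**++++++++++++*+++++++++++++
126 %%%%%%%%%%%%%%%%%%%%%%%%%%%%%%%%%%%%%%
[... 4070 characters left out ...]
======++##**#########################*-:::......:---
423 :::::::::::---======================+**+**************************=--:::::::-===
429 ================================================================================
435 ================================================================================
441 ................................................................................
447 ................................................................................
453 ................................................................................
27.75 [ 467.88773831 -201.63442349  221.21926401] [-3.13918238e+00  1.15955625e-01  5.58409266e-04] [ 0.09980865 -0.32043831 -2.39982205]
```

Call:
move_arm --steps '[[[-0.14,0.54,0],0,0.7],[[-0.13,0.54,0],0,0.7],[[0,0,0.4],0,0.7],[[0,0,0.4],0,0.7],[[0,0,0],0,0.7],[[0,0,0],0,0.7]]'

```text
t: 28.25
ee_pos: [458.8, -227.7, 200.2]
orientation: [-3.138, 0.115, 0.004]
ft_force: [-0.1, -0.1, -3.6]
width: 47.1
grasp_force: 30.0
```

```bash
cat > ck.py <<'E'
from h import *
o=ctrl.get_obs();print(o["t"],o["ee_pos"].round(1),o["orientation"].round(3))
im,K,Rc,p=cam("wrist");save("k1.png",im)
Q=R.from_euler("z",-.074).as_matrix();c=np.array([463.1,-228.3,0])
for nm,hx,hy,z in [("outer",50,67.5,45),("innerfloor",36,54,3)]:
    print(nm,[proj(K,Rc,p,c+Q@[sx*hx,sy*hy,z])[0].round().tolist() for sx,sy in [(1,1),(1,-1),(-1,-1),(-1,1)]])
g=im.min(2);small=cv2.resize(g[60:330,120:520],(130,54),interpolation=cv2.INTER_AREA)
print("\n".join("%3d "%(60+i*5)+"".join(" .:-=+*#%@"[min(9,int(x)//26)] for x in r) for i,r in enumerate(small)))
E
python3 ck.py
```

```text
28.25 [ 458.8 -227.7  200.2] [-3.138  0.115  0.004]
outer [[246.0, 163.0], [394.0, 163.0], [388.0, 266.0], [252.0, 266.0]]
innerfloor [[268.0, 174.0], [372.0, 174.0], [369.0, 240.0], [271.0, 240.0]]
 60 ***+**************************************************************************==========-:.:-::::::::--===========================
 65 ******************************************************************************============-::::::::--=============================
 70 ******************************************************************************====================================================
 75 ******************************************************************************====================================================
 80 ********************++********************************************************====================================================
 85 *****************************************************************************+====================================================
 90 *****************************************************************************+=========
[... 5688 characters left out ...]
*************************
305 ************************************+-......................................................=*************************************
310 ***********************************+:........................................................-+*****+**************************++*
315 :.::::::.::::::::::::::::::::::::*=:..........................................................:++::::::::::::::::::::::::::::::::-
320 .................................-...............:...............  .. ..........-...............-.................................
325 ................................................:-............. . .  . .........=.................................................
```

Rim found at columns 250–393 and row 165, against a prediction of 246–394 and 163, so the tray fix holds. Lowering the shaker in.

Call:
move_arm --steps '[[[0,0,0.6],0,0.7],[[0,0,0.7],0,0.7],[[0,0,0.7],0,0.7],[[0,0,0.7],0,0.7],[[0,0,0.5],0,0.7],[[0,0,0.3],0,0.7],[[0,0,0.1],0,0.7],[[0,0,0],0,0.7]]'

```text
t: 28.97
ee_pos: [459.5, -228.7, 111.3]
orientation: [-3.139, 0.115, 0.001]
ft_force: [-0.5, -0.7, -3.2]
width: 47.3
grasp_force: 30.0
```

Call:
move_arm --steps '[[[0,0,0.08],0,0.7],[[0,0,0.06],0,0.7],[[0,0,0],0,0.7]]'

```text
t: 29.22
ee_pos: [459.7, -229.0, 108.3]
orientation: [3.139, -0.116, 0.001]
ft_force: [-0.9, -0.3, -2.1]
width: 47.4
grasp_force: 30.0
```

Call:
move_arm --steps '[[[0,0,0.06],0,0.7],[[0,0,0.06],0,0.7],[[0,0,0],0,0.7]]'

```text
t: 29.47
ee_pos: [459.4, -228.9, 104.9]
orientation: [-3.139, 0.116, 0.0]
ft_force: [-0.3, 0.9, -1.7]
width: 47.0
grasp_force: 30.0
```

Call:
move_arm --steps '[[[0,0,0.05],0,0.7],[[0,0,0.03],0,0.7],[[0,0,0],0,0.7]]'

```text
t: 29.72
ee_pos: [459.3, -228.9, 102.7]
orientation: [-3.139, 0.116, 0.0]
ft_force: [-0.1, 0.9, -1.9]
width: 46.9
grasp_force: 30.0
```

Call:
move_arm --steps '[[[0,0,0.04],0,0.7],[[0,0,0.04],0,0.7],[[0,0,0],0,0.7]]'

```text
t: 29.97
ee_pos: [460.6, -229.2, 101.8]
orientation: [3.139, -0.116, 0.003]
ft_force: [0.5, 1.5, 4.6]
width: 47.0
grasp_force: 30.0
```

```bash
python3 tilt.py t5 | sed -n '1,2p'
```

```text
dial [([321.9, 313.7, 95.2, 77.2], 0.93)]
shaker [([318.9, 270.7, 103.8, 153.8], 0.65)]
```

Call:
move_arm --steps '[[[0,0,0.04],0,0.7],[[0,0,0.03],0,0.7],[[0,0,0],0,0.7],[[0,0,0],0,0.7]]'

```text
t: 30.45
ee_pos: [462.0, -229.6, 101.4]
orientation: [3.138, -0.117, 0.008]
ft_force: [1.7, 3.6, 16.6]
width: 47.4
grasp_force: 30.1
```

```bash
python3 tilt.py t6 | sed -n '1,2p;38,50p'
```

```text
dial [([320.5, 312.1, 96.3, 72.0], 0.73)]
shaker [([319.4, 269.9, 105.1, 154.4], 0.92), ([320.7, 312.1, 93.4, 77.5], 0.69)]
235 %%%%%%@@@%+++++++%@###@@%+**************************++*######*+++++++####*++++++
241 %%%%%%@@@@+++++++#%##%@@*****************************++######*+++++++####+++++++
247 %%%%%%@@@@+++++++#%##%@#*##***********************####**#####*+++++++####+++**+*
253 %%%%%%@@@@*++++++*@############***************###############++++++++###*******%
259 %%%%%%@@@@*++++++*@###*#########**+====-====++*########**####+++++++*###*****%%%
266 %%%%%%@@@@#+++++++%###**#####*+=---==========---=+#####**#*#*+++++++*###*+*#%%%%
272 %%%%%%%@@@%+++++++=-----+##+=-==++++===---==++++=--=*##------=++++++*###*#%%%%%%
278 %%%%%%%@@@%++++*+=-----:=*+-=++-::.............:-++=-=*:::----=+++++#####%%%%%%%
284 %%%%%%%@@@@+++**=-----::-=-+=:....................:====:.:-----=++++####%%%%%%%%
290 %%%%%%%@@@@*+*+=-----:::-=-:........................:=-:..:-----=++*###%%%%%%%%%
296 %%%%%%%%@@@@*+------:::.--............................-:...:------+####%%%%%%%%%
302 %%%%%%%%@@@@+------:::..:..............................:....:------+###%%%%%%%%%
308 %%%%%%%%%@#--------:.........................................--------*%%%%%%%%%%
```

```bash
cat >> tilt.py <<'E'
print("SOLVE")
for L in (-.1,-.05,0,.05,.1,.15,.2,.3):
    for e in (-6,-3,0,3):
        d=sil(L,e,disc).min(0)[1];c=sil(L,e,np.c_[24*np.cos(a),24*np.sin(a),np.full(60,104.)]).min(0)[1]
        b0=sil(L,e,np.array([[27,0,0.]]))[0,1];b1=sil(L,e,np.array([[27,0,88.]]))[0,1];print(L,e,"disc %.0f collar %.0f bot %.0f top88 %.0f"%(d,c,b0,b1))
col=g[150:300,317:324].mean(1);print(np.round(col[::2]).astype(int).tolist())
E
python3 tilt.py t7 | sed -n '/SOLVE/,$p'
```

```text
SOLVE
-0.1 -6 disc 268 collar 261 bot 225 top88 248
-0.1 -3 disc 262 collar 255 bot 221 top88 243
-0.1 0 disc 256 collar 250 bot 217 top88 237
-0.1 3 disc 250 collar 244 bot 213 top88 232
-0.05 -6 disc 270 collar 262 bot 219 top88 248
-0.05 -3 disc 264 collar 256 bot 215 top88 242
-0.05 0 disc 258 collar 251 bot 211 top88 237
-0.05 3 disc 252 collar 245 bot 207 top88 231
0 -6 disc 272 collar 263 bot 213 top88 247
0 -3 disc 266 collar 258 bot 209 top88 242
0 0 disc 260 collar 252 bot 205 top88 236
0 3 disc 254 collar 246 bot 201 top88 231
0.05 -6 disc 275 collar 265 bot 207 top88 247
0.05 -3 disc 269 collar 259 bot 203 top88 242
0.05 0 disc 262 collar 253 bot 199 top88 236
0.05 3 disc 256 collar 247 bot 195 top88 230
0.1 -6 disc 277 collar 266 bot 201 top88 247
0.1 -3 disc 271 collar 260 bot 197 top88 242
0.1 0 disc 265 collar 254 bot 193 top88 236
0.1 3 disc 258 collar 248 bot 189 top88 230
0.15 -6 disc 280 collar 268 bot 195 top88 247
0.15 -3 disc 274 collar 262 bot 191 top88 242
0.15 0 disc 267 collar 256 bot 187 top88 236
0.15 3 disc 261 collar 250 bot 183 top88 230
0.2 -6 disc 282 collar 270 bot 189 top88 247
0.2 -3 disc 276 collar 264 bot 185 top88 242
0.2 0 disc 270 collar 257 bot 181 top88 236
0.2 3 disc 264 collar 251 bot 177 top88 230
0.3 -6 disc 288 collar 273 bot 177 top88 248
0.3 -3 disc 282 collar 267 bot 173 top88 242
0.3 0 disc 275 collar 261 bot 169 top88 237
0.3 3 disc 269 collar 255 bot 165 top88 231
[131, 132, 131, 132, 131, 131, 131, 131, 130, 130, 131, 132, 132, 132, 131, 145, 170, 169, 169, 169, 170, 153, 146, 169, 143, 134, 135, 135, 135, 135, 135, 136, 136, 135, 136, 136, 135, 136, 136, 136, 136, 136, 137, 137, 136, 137, 136, 136, 137, 139, 141, 143, 145, 147, 151, 125, 77, 80, 83, 95, 128, 143, 117, 36, 42, 43, 42, 43, 41, 40, 39, 38, 38, 38, 37]
```

Edges (bottom 198, shoulder 248, collar 260, disc 275) give a remaining lean of about 0.1 rad. I ease the pressure and move the top +x over the resting foot.

Call:
move_arm --steps '[[[0,0,-0.03],0,0.7],[[0.08,0,0],0,0.7],[[0.08,0,0],0,0.7],[[0.08,0,0],0,0.7],[[0,0,0],0,0.7]]'

```text
t: 31.17
ee_pos: [466.6, -229.7, 100.8]
orientation: [3.139, -0.116, 0.003]
ft_force: [0.5, 0.3, 7.7]
width: 47.0
grasp_force: 30.0
```

```bash
python3 tilt.py t8 | sed -n '1,2p;$p'; python3 ck.py | sed -n '1,3p;20,50p'
```

```text
dial [([320.6, 312.6, 95.1, 79.8], 0.63), ([35.5, 305.0, 71.1, 55.6], 0.25)]
shaker [([320.0, 272.9, 105.0, 147.1], 0.78), ([317.9, 251.4, 210.1, 126.5], 0.49)]
[131, 132, 133, 132, 131, 131, 131, 131, 131, 131, 130, 131, 131, 131, 132, 132, 132, 132, 130, 165, 169, 169, 169, 169, 163, 153, 160, 131, 133, 133, 133, 134, 134, 134, 133, 134, 134, 135, 134, 134, 134, 134, 135, 134, 135, 134, 135, 135, 135, 136, 139, 141, 144, 145, 149, 118, 75, 81, 88, 104, 132, 142, 41, 41, 43, 43, 42, 41, 40, 40, 39, 39, 38, 37, 38]
31.3167 [ 466.4 -229.7  100.9] [ 3.139e+00 -1.160e-01  3.000e-03]
outer [[212.0, 187.0], [424.0, 187.0], [412.0, 326.0], [224.0, 326.0]]
innerfloor [[248.0, 198.0], [389.0, 198.0], [384.0, 284.0], [253.0, 284.0]]
140 ***************************************************************+==================================================================
145 ***************************************************************+==================================================================
150 *******************************************************+*******+============================
[... 3118 characters left out ...]
*************************
270 ********************************#%%%+========:::-=++++-::--====---=====--::=++++--:::-=======++++=+*******************************
275 *********************************%%%+======:.....:++=:--=--:..........:--=-:-++=......:======+++==+*******************************
280 *********************************%%%*=====-.......=-----..................---:==.......-=====++++*********************************
285 *********************************%%%*====-........-:-:......................:---........-===++++**********************************
290 *********************************%%%#====:........--.........................:-:........:===++++**********************************
```

Working: lean down to about 0.05, tray unmoved. A bit more.

Call:
move_arm --steps '[[[0.08,0,0.01],0,0.7],[[0.08,0,0.01],0,0.7],[[0.06,0,0.01],0,0.7],[[0,0,0],0,0.7],[[0,0,0],0,0.7]]'

```text
t: 31.78
ee_pos: [471.7, -230.0, 99.9]
orientation: [3.139, -0.116, 0.002]
ft_force: [0.5, 0.3, 6.0]
width: 47.3
grasp_force: 30.0
```

```bash
python3 tilt.py t9 | sed -n '1,2p;$p'
```

```text
dial [([320.6, 310.9, 98.3, 77.7], 0.91)]
shaker [([320.6, 276.4, 105.2, 143.0], 0.95), ([99.5, 19.8, 195.6, 35.7], 0.72)]
[133, 132, 132, 132, 132, 133, 132, 132, 132, 132, 132, 132, 132, 131, 131, 132, 131, 132, 132, 132, 132, 132, 130, 160, 169, 169, 169, 169, 169, 157, 130, 130, 130, 131, 131, 131, 131, 131, 132, 132, 132, 132, 133, 133, 132, 132, 132, 133, 133, 134, 136, 139, 141, 144, 147, 109, 74, 83, 95, 115, 143, 69, 40, 45, 43, 43, 43, 42, 41, 41, 41, 38, 37, 38, 37]
```

Call:
move_arm --steps '[[[0,0,-0.05],0,0.7],[[0,0,0],0,0.42],[[0,0,0],0,0.35],[[0,0,0],0,0.3],[[0,0,0],0,0.25],[[0,0,0],0,0.25]]'

```text
t: 32.43
ee_pos: [470.9, -229.8, 100.3]
orientation: [-3.139, 0.116, 0.0]
ft_force: [0.0, -0.1, -1.0]
width: 65.7
grasp_force: 0.0
```

Call:
move_arm --steps '[[[0,0,-0.3],0,0.25],[[0,0,-0.7],0,0.25],[[0,0,-1],0,0.25],[[0,0,-1],0,0.25],[[0,0,-1],0,0.25],[[0,0,-0.6],0,0.25],[[-0.8,0,0],0,0.25],[[-0.6,0,0],0,0.25],[[0,0,0],0,0.25],[[0,0,0],0,0.25]]'

```text
t: 33.27
ee_pos: [435.9, -227.2, 216.1]
orientation: [3.139, -0.117, 0.001]
ft_force: [0.6, -0.2, -1.0]
width: 65.9
grasp_force: 0.0
```

```bash
cat > fin.py <<'E'
from h import *
o=ctrl.get_obs();print(o["t"],o["ee_pos"].round(1))
im,K,Rc,p=cam("wrist");save("f1.png",im)
for t in ["dial","shaker","tray"]: print(t,[(np.round(b["rect"]).tolist(),round(b["p"],2)) for b in cams.boxes_of("wrist",t)[:2]])
Q=R.from_euler("z",-.074).as_matrix();c=np.array([467.7,-230.2,3])
pr=lambda X:proj(K,Rc,p,c+np.atleast_2d(X)@Q.T).round()
a=np.linspace(0,2*np.pi,90);d=pr(np.c_[23*np.cos(a),23*np.sin(a),0*a+113]);print("pred dial",d.min(0),d.max(0))
b=pr([[sx*27,sy*27,h] for sx in(1,-1) for sy in(1,-1) for h in (0,88)]);print("pred body",b.min(0),b.max(0))
# rectified disc plane, up=+x left=+y
s=np.linspace(30,-30,241);U,V=np.meshgrid(s,s,indexing="ij")
P=c+np.stack([U,V,0*U+113],-1)@Q.T;m=proj(K,Rc,p,P.reshape(-1,3)).reshape(241,241,2).astype(np.float32)
r=cv2.remap(im,m[...,0],m[...,1],cv2.INTER_CUBIC).max(2);r=cv2.resize(r,(60,40),interpolation=cv2.INTER_AREA)
print("\n".join("".join(" .:-=+*#%@"[min(9,int(v)//22)] for v in q) for q in r))
E
python3 fin.py; python3 g.py g2
```

```text
33.2667 [ 435.9 -227.2  216.1]
dial [([321.0, 191.0, 58.0, 57.0], 0.96)]
shaker [([320.0, 186.0, 66.0, 74.0], 0.67)]
tray [([320.0, 188.0, 144.0, 104.0], 0.89)]
pred dial [291. 168.] [350. 227.]
pred body [288. 156.] [353. 224.]
@@@@@@@@%%@@@@%%%###**+++++==+++++****#########*############
@@@@@@@@@@@@@@@@@%#*++==---------====+##########***#########
@@@@@@@@@@@@@@@%#*=-----:::::::::::---+***########**########
@@@@%@@@@@@@@%#++=-::::::::::::::::::::--=*#####*#*+*#######
@@@@#@@@@@@@%*=--:---:-:::::::::::::::::::=+*#####*+*#######
@@@@#%@@@@%*+=-:-------::::::::::::::::::::-=*####*+*#######
@@@@##@@@@#+-------:-:-::::::::::::::::::::::=**#*++*#######
@@@@##%@@#=-----------::::::::::::::::::::::::-=**++*#######
@@@@##%@*=-:----:::::::::::::::::::::::::::::::-+*++*#######
@@@@##%%+-----::::::::::::::::::::::::::::::::::=+++*#######
@@@@###*-:::-::::::::::::::::::::::::::::::::::::-+++#######
@@@@##*=--:::::::::::::::::::::::::::::::::::::::-+++#######
@@@@##*-::::::::::::::::::::::::::::::::::::::::::=+*#######
@@@@#*=:::::::::::::::::::::::::::::::::::::::::::-=+#######
@@@@#*-::::::::::
[... 1918 characters left out ...]
jar []
scene green_jar []
tray rect ((289.70001220703125, 268.4000244140625), (40.69643783569336, 34.882659912109375), 63.43495178222656) 0.96
[[417.6, -162.9, 45.0], [539.2, -129.5, 45.0], [498.1, -323.0, 45.0], [388.8, -345.9, 45.0]] [ 460.9 -240.3   45. ]
top shaker []
top dial []
top tray [([494.0, 282.0, 55.0, 54.0], 0.9), ([332.0, 264.0, 53.0, 24.0], 0.65)]
top brown_jar [([194.0, 220.0, 26.0, 32.0], 0.65)]
top green_jar [([214.0, 224.0, 25.0, 30.0], 0.59)]
tray rect ((332.30230712890625, 261.26397705078125), (50.53545379638672, 16.6682071685791), 3.6522228717803955) 0.83
[[475.0, -161.2, 45.0], [519.2, -163.6, 45.0], [511.8, -297.6, 45.0], [467.7, -295.0, 45.0]] [ 493.4 -229.3   45. ]
```

The shaker stands upright in the tray where predicted (dial box at (321,191)). White shows on both sides of the hole in the window, and both jars are still in the rack. Handing in.

```bash
python3 -c "
from workcell import ctrl
print(ctrl.close_job())"
```

```text
the job is handed in; nothing more can be done
None
```

The job is handed in: I turned the dial to pour in the rack (the window clears the whole hole, about 5° off centre), then stood the shaker upright in the empty white tray at about 33 s; both other jars were still in the rack, and I did not recheck the sealed tray or the garlic.

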